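# Unload, reload and start the sample shaker

## Task

Change over the bench shaker: squeeze the lock on the retaining fork's handle, keep it squeezed while you draw the fork fully open, stand the finished jars that are in the shaker upright in the white tray beside it, and put every jar that stands on the bench in a seat of its own, turned so that its ears drop home into the notches. Then, with the lock squeezed again, slide the fork fully home over the jars' ears, let go so that it locks, and only then press the start button; leave the beaker, the dish and the wash bottle where they stand.

Things in the scene. Friction and masses are not known exactly. Their poses are not given: they have to be found in the camera images.
- shaker: white bench shaker, 280 x 310 mm, with an aluminium deck 82 mm above the bench and a control box on its right (-y) side; origin at the middle of its underside; x to its back, away from the robot. It is fixed. Jars loaded in it stand with their tops 184 mm above the bench
- fork (a joint): retaining fork: dark steel plate 8 mm thick, 292 mm wide, its four prongs 5 to 13 mm above the deck, either side of each seat. Value in m: 0 = fully home over the ears, 0.07 = fully open, drawn to the seats' -x. Clamped fast wherever it is unless the lock is squeezed; then it slides with 2 to 4 N. Starts at 0 to 0.03
- lock_tab (a joint): lock tab of the fork. Value in m: 0 = sprung out, fork clamped; 0.007 = squeezed fully to its stop; from 0.002 on the fork is free. Squeezing takes 12 to 15 N; it springs back when let go
- fork_grip (a point): fork's handle: two upright black plates, the fixed one at this frame's -y, the ribbed lock tab at +y, each 40 mm long (x), together 38 mm over their outer faces (31 squeezed). Tops 18 mm above this point, fork plate 34 mm below. Pinch both together from above along y. Point: midway between them, moves with the fork; x as the seats' x, z up
- jar_a_mid (a point): fresh sample jar on the bench, 112 mm tall, 0.14 to 0.28 kg, absent in some runs. Grey base disc 50 mm across, 12 mm thick, with two ears 16 mm wide out to 72 mm along its y; clear body 44 mm across; white cap 48 mm across, top 86 mm up; on it a wing grip 14 mm thick (x), 46 mm long (y, in line with the ears), up to 112 mm. Point: on the jar's axis, 56 mm above its underside; z up. Half a turn is all the same
- jar_b_mid (a point): fresh sample jar on the bench, 112 mm tall, 0.14 to 0.28 kg, absent in some runs. Grey base disc 50 mm across, 12 mm thick, with two ears 16 mm wide out to 72 mm along its y; clear body 44 mm across; white cap 48 mm across, top 86 mm up; on it a wing grip 14 mm thick (x), 46 mm long (y, in line with the ears), up to 112 mm. Point: on the jar's axis, 56 mm above its underside; z up. Half a turn is all the same
- jar_c_mid (a point): fresh sample jar on the bench, 112 mm tall, 0.14 to 0.28 kg, absent in some runs. Grey base disc 50 mm across, 12 mm thick, with two ears 16 mm wide out to 72 mm along its y; clear body 44 mm across; white cap 48 mm across, top 86 mm up; on it a wing grip 14 mm thick (x), 46 mm long (y, in line with the ears), up to 112 mm. Point: on the jar's axis, 56 mm above its underside; z up. Half a turn is all the same
- seat1 (a point): keyed seat, the left one (+y end) of three 88 mm apart: round opening 53 mm across with two notches 20 mm wide out to 76 mm along its y (the row). 10 mm deep: a jar drops in only with its ears over the notches (within 3 degrees or so), else it stands 10 mm proud and blocks the fork. Point: middle of the seat's dark floor, 72 mm above the bench; x to the shaker's back, z up
- seat2 (a point): keyed seat, the middle one of three 88 mm apart: round opening 53 mm across with two notches 20 mm wide out to 76 mm along its y (the row). 10 mm deep: a jar drops in only with its ears over the notches (within 3 degrees or so), else it stands 10 mm proud and blocks the fork. Point: middle of the seat's dark floor, 72 mm above the bench; x to the shaker's back, z up
- seat3 (a point): keyed seat, the right one (-y end) of three 88 mm apart: round opening 53 mm across with two notches 20 mm wide out to 76 mm along its y (the row). 10 mm deep: a jar drops in only with its ears over the notches (within 3 degrees or so), else it stands 10 mm proud and blocks the fork. Point: middle of the seat's dark floor, 72 mm above the bench; x to the shaker's back, z up
- jar_d_mid (a point): finished sample jar, same in every way as jar_a_mid, absent in some runs; at the start it stands in seat1 under the fork. Point: on the jar's axis, 56 mm above its underside; z up
- jar_e_mid (a point): finished sample jar, same in every way as jar_a_mid, absent in some runs; at the start it stands in seat2 under the fork. Point: on the jar's axis, 56 mm above its underside; z up
- jar_f_mid (a point): finished sample jar, same in every way as jar_a_mid, absent in some runs; at the start it stands in seat3 under the fork. Point: on the jar's axis, 56 mm above its underside; z up
- tray_in (a point): middle of the inner floor of the white tray for finished jars, which stands fixed on the bench to the right of the shaker; inside 202 mm (its x) by 102 mm (y), floor 4 mm above the bench, walls 18 mm high, 4 mm thick
- start (a joint): start button, value in m: 0 = up, 0.006 = fully pressed, which takes about 5 N; it springs back
- start_top (a point): centre of the top face of the black start button, 30 mm across, in a grey collar on the control box at the shaker's right (-y) side, about 84 mm above the bench; pressed straight down
- beaker: bystander: glass beaker with shavings, 68 mm across, 100 mm tall; origin at the centre of its underside
- dish: bystander: covered Petri dish, 90 mm across, 15 mm high; origin at the centre of its underside
- wash_bottle: bystander: white wash bottle, 60 mm across, 150 mm tall with a thin bent spout above; origin at the centre of its underside
Mind the look-alikes: they are no part of the job. Leave any yellow look-alike of the part that bears jar_c_mid alone. What is shaped like the part that bears jar_a_mid but purple is not meant.

How it is judged:
By the outcome, as a careful person would: the job done as asked, in the order asked, and still so for the second after the job is handed in, with the robot touching nothing.
Of jar_a, jar_b, jar_c only 2 to 3 are there at a start; the rules pass over those that are not, and their reading is None.
Of jar_d, jar_e, jar_f only 1 to 2 are there at a start; the rules pass over those that are not, and their reading is None.
At some moment in a run one of jar_a, jar_b, jar_c may be knocked a few centimetres aside while the robot is not near it.
It also fails if it takes over 210 s, if anything falls off the work surface, if the arm or the gripper's body presses on something with over 40 N, if the wrist force passes 120 N, or if a joint passes its speed limit or range.

## Robot

A 6-joint arm with a two-finger parallel gripper is mounted at the origin on the work surface. World frame = base frame: x ahead of the robot, y to its left, z up, the work surface at z = 0. Lengths are in m, angles in rad, forces in N, time in s.
With the tool pointing down it reaches from about 0.3 to 0.825 m from the base axis. Payload 5.4 kg.
Tool frame: the origin (TCP) lies at the very end of the fingers, on their centre line; the grasp point (between the pads) lies 19 mm behind it; z points along the fingers, y is the direction in which the jaws open and shut (so a half turn about z gives the same grasp; the last joint's range is limited). The gripper opens to 92 mm and grips with 3 to 60 N. Pads are 20 mm wide; open, the fingers measure 128 mm over their backs; the gripper's body (75 mm by 189 mm) begins 69 mm behind the grasp point.
Start: joints at [-0.21, 0.158, 1.597, -0, 1.386, -0.21], TCP at [0.575, -0, 0.184] pointing down, gripper open.
Joint ranges: [-2.91, 2.91], [-0.94, 2.29], [0.18, 2.7], [-1.29, 4.43], [0.17, 2.64], [-3, 3]. Speed limits (rad/s): [2.57, 2.57, 3.14, 3.14, 3.14, 3.14].

## Interface

Orientations are given as [roll, pitch, yaw] about the fixed x, y, z axes, in that order (R = Rz(yaw) Ry(pitch) Rx(roll)).
In Python, from station import env gives the robot as it stands.
- The arm moves only by the tool step_arm, never from a script. Its argument "commands" is a list of rows, each an object with "slide": the shift along the tool's x, y, z in cm, a list of three; "roll": the turn about the tool's z in rad; "jaw": the finger opening in cm, from 0 to 9.19. In form: [{"slide": [x, y, z], "roll": roll, "jaw": jaw}, ...]. A call has exactly 5 rows; each row shifts and turns the commanded pose from where the row before left it, along the tool's axes as they then stand; what a row does not reach is not made up. A row lasts 1/10 s, in which the tool goes at most 50 mm and 8.59 degrees, less where a joint would pass 70% of its speed; a pose out of reach is approached as far as the arm can. A call is refused whole if a number of a shift passes 5 or a number of a turn 0.15, either way. A call with a gripper value outside its range is refused whole. The fingers move at their own pace and stop on an object; "newtons" is the grip in N (left out, the last holds). Time passes only in rows, so rows that do not move let the fingers close, or fill a call up. It gives the time, the measured TCP pose, the force and the opening at its end, in the units of the state.
- env.sense(): the state, without advancing time (a new reading comes with each control period).
- env.read_camera(name): name is "scene" or "side" or "wrist"; returns the picture (480x640x3 uint8, red, green, blue); there is no depth.
- env.camera_params(name): a dict with "vertical_fov" (degrees; the focal length in pixels is half the picture's height over the tangent of half this angle, whatever the lens; pixels are square), "cx", "cy" (the principal point, pixels), "R" (3x3) and "t" (3): a world point X has camera coordinates R X + t. Camera axes: x right, y down, z forward; pixel columns grow to the right and rows downward; lengths in m; the calibration is good to about 2 mm. A picture is of the moment at which its call begins: read the wrist's pose just before it. camera_params takes no time and is no camera call; for the wrist camera it gives the pose at the moment of the call.
- env.finish_job(): hands the job in, once; it reports no verdict.
The state is a dict: "time": time; "joint_positions": joint angles; "joint_vel": joint speeds; "joint_torque": joint torques, N m; "tcp_pos": TCP position; "ee_rot": TCP orientation; "force": force on the tool from outside, world axes, zero at the start; "wrist_torque": the same for the moment, N m; "width": finger opening in m.
Only numpy, scipy, OpenCV 4.12 (cv2) and the standard library are available. Lean on these libraries where they do the work, as an engineer would, in place of code of your own. Each camera call takes 0.05 s, during which the arm holds its last target.

## Working session

There is one attempt and no reset: what is moved stays moved. The work goes in short steps, Python scripts to look and compute and a tool call to move; the robot and the scene stay as the last step left them, time stands still between calls to the robot, and variables do not carry over. Pictures are saved under pics/ and viewed, and the job is handed in when it is done.

Besides the shell and the picture viewer there is one more tool, called after ">>>" by a JSON object that holds its "name" and its "arguments", one argument or row to a line. step_arm: Moves the arm, as the interface text tells. Its arguments: {"type":"object","properties":{"commands":{"type":"array","items":{"type":"object","properties":{"slide":{"type":"array","items":{"type":"number"}},"roll":{"type":"number"},"jaw":{"type":"number"}}}},"newtons":{"type":"number"}},"required":["commands"]}

```bash
ls -la; mkdir -p pics; python3 - <<'E'
from station import env
import cv2,json
s=env.sense();print(s)
for n in ["scene","side","wrist"]:
    p=env.camera_params(n);print(n,p)
    im=env.read_camera(n);cv2.imwrite(f"pics/{n}0.png",im[:,:,::-1])
E
```

```text
total 12
drwxr-xr-x  3 agent agent 4096 Dec  7 16:49 .
drwxr-xr-x 23 root  root  4096 Dec  7 16:49 ..
drwxr-xr-x  2 agent agent 4096 Dec  7 16:49 pics
{'time': 0.0, 'joint_positions': array([-2.10067170e-01,  1.59037378e-01,  1.59825748e+00,  2.30183220e-05,
        1.38617500e+00, -2.10145299e-01]), 'joint_vel': array([ 0.00056271,  0.00053051, -0.00063731, -0.00036372, -0.00019437,
        0.00046565]), 'joint_torque': array([ 4.79022274e-04, -3.85570908e+01, -3.22103977e+01,  7.00944406e-02,
        3.78346047e-02, -1.56143192e-04]), 'tcp_pos': array([5.74312098e-01, 1.52572346e-04, 1.82612885e-01]), 'ee_rot': array([-3.13976146e+00, -4.13710279e-04,  1.57086983e+00]), 'force': array([-0.39412384,  0.77052059,  0.64329191]), 'wrist_torque': array([-0.02294093, -0.00893685, -0.04866648]), 'width': 0.0922079346050912}
scene {'vertical_fov': 48.31921664851608, 'cx': 325.9759951338549, 'cy': 233.92014011099394, 'R': array([[ 0.2340634 ,  0.97221799, -0.00254891],
       [ 0.73214478, -0.17798906, -0.65748302],
       [-0.6396705 ,  0.15202654, -0.75346505]]), 't': array([-0.18297286, -0.33944742,  1.72770182])}
side {'vertical_fov': 46.067045917296696, 'cx': 320.2542547217013, 'cy': 232.91139374701817, 'R': array([[ 0.97219501, -0.23396829,  0.00978251],
       [-0.16634343, -0.71939439, -0.67438978],
       [ 0.16482331,  0.65401113, -0.73831072]]), 't': array([-0.51245444,  0.17090275,  1.24773238])}
wrist {'vertical_fov': 68.47867785215654, 'cx': 322.58979697716103, 'cy': 238.5988306981753, 'R': array([[ 9.99998847e-01,  9.66058567e-04, -1.17168612e-03],
       [ 1.26881929e-03, -9.55459308e-01,  2.95120147e-01],
       [-8.34395063e-04, -2.95121294e-01, -9.55459432e-01]]), 't': array([-0.57555092, -0.03360142,  0.39195251])}
```

View pics/scene0.png

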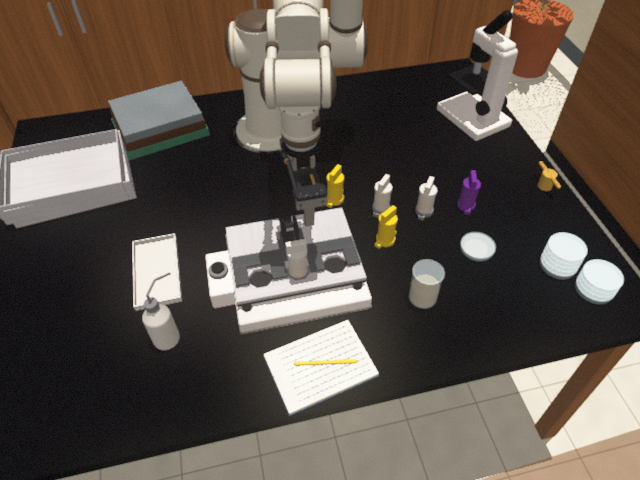

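View pics/side0.png

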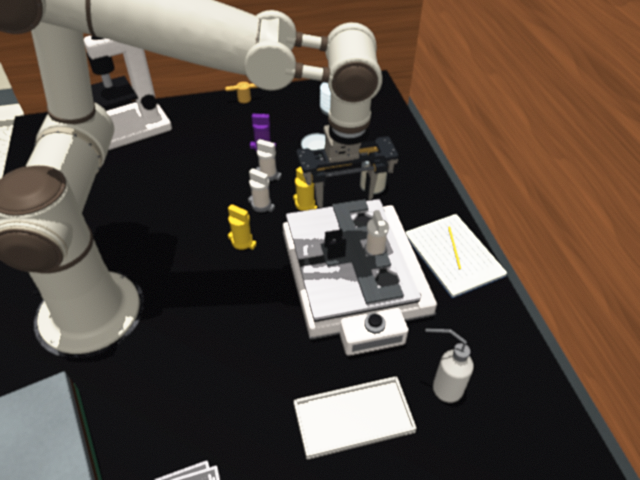

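View pics/wrist0.png

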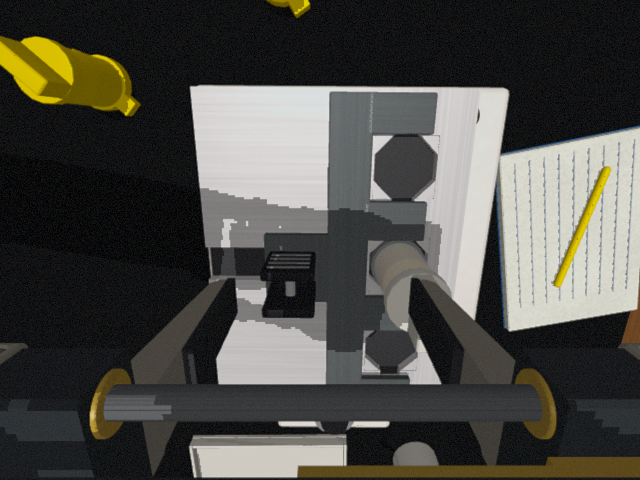

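The scene view shows: 
- Fresh white jars at scene (383,195) and (427,198). 
- One finished jar in the middle seat at (298,258). 
- Look-alikes: yellow at (335,188) and (386,228), purple at (469,193), and an orange-yellow part at (547,178). 
- Tray at (156,270), start button at (218,268). 
- Bystanders: beaker (425,284), dish (478,246), wash bottle (160,325).

Next come close crops and measurements.

```bash
cat > h.py <<'E'
import numpy as np, cv2
from station import env
def K(p):
    f=240/np.tan(np.radians(p["vertical_fov"])/2)
    return f
def ray(p,u,v,z):
    f=K(p); d=np.array([(u-p["cx"])/f,(v-p["cy"])/f,1.0])
    R=np.array(p["R"]);t=np.array(p["t"])
    c=-R.T@t; w=R.T@d
    return c+w*(z-c[2])/w[2]
def proj(p,X):
    X=np.asarray(X,float);c=np.array(p["R"])@X+p["t"];f=K(p)
    return np.array([p["cx"]+f*c[0]/c[2],p["cy"]+f*c[1]/c[2]])
def tri(obs):
    A=[];b=[]
    for p,u,v in obs:
        f=K(p);R=np.array(p["R"]);t=np.array(p["t"])
        c=-R.T@t; d=R.T@np.array([(u-p["cx"])/f,(v-p["cy"])/f,1.]);d/=np.linalg.norm(d)
        P=np.eye(3)-np.outer(d,d);A.append(P);b.append(P@c)
    return np.linalg.lstsq(np.vstack(A),np.hstack(b),rcond=None)[0]
def crop(im,u0,v0,u1,v1,name,s=4):
    cv2.imwrite("pics/"+name,cv2.resize(im[v0:v1,u0:u1],None,fx=s,fy=s,interpolation=cv2.INTER_CUBIC))
E
python3 - <<'E'
from h import *
a=cv2.imread("pics/scene0.png");b=cv2.imread("pics/side0.png")
crop(a,200,160,500,320,"s_crop.png",2.6)
crop(b,210,100,410,250,"d_crop.png",4)
crop(b,270,190,450,360,"d_crop2.png",4) if 0 else crop(b,270,190,450,335,"d_crop2.png",4)
E
```

```text
(no output)
```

View pics/s_crop.png

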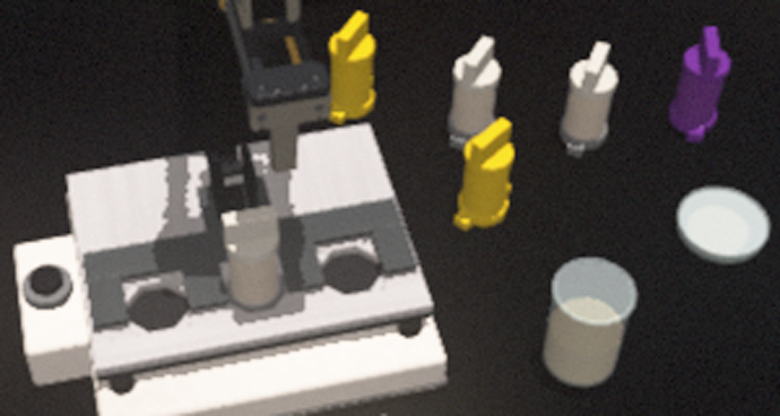

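View pics/d_crop.png

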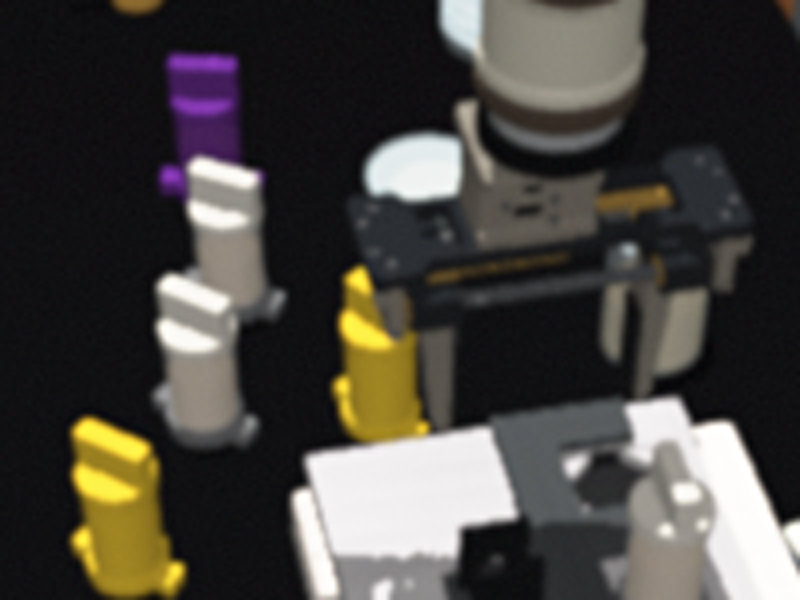

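View pics/d_crop2.png

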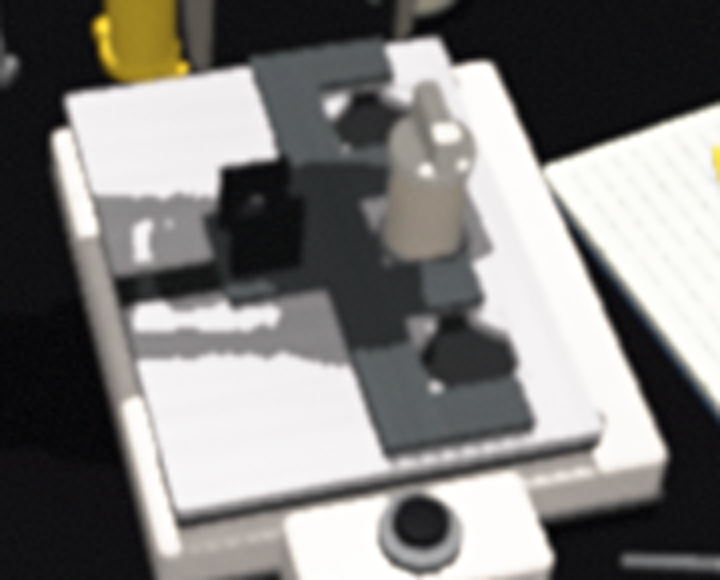

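The crops confirm the picks: two white jars with grey bases are the fresh ones, and one jar stands in seat 2. The yellow and purple parts are look-alikes. Next I'll compute positions.

```bash
python3 - <<'E'
from h import *
np.set_printoptions(precision=4,suppress=True)
pw=env.camera_params("wrist");ps=env.camera_params("scene");pd=env.camera_params("side")
print("wrist seat1",ray(pw,405,168,.072),"seat3",ray(pw,389,350,.072))
print("scene seat1",ray(ps,200+350/2.6,160+270/2.6,.072),"seat3",ray(ps,200+157/2.6,160+308/2.6,.072))
print("side seat1",ray(pd,270+368/4,190+122/4,.072),"seat3",ray(pd,270+468/4,190+350/4,.072))
# deck corners side
for n,(u,v) in dict(A=(65,97),B=(440,40),C=(600,440),D=(180,518)).items(): print("deck",n,ray(pd,270+u/4,190+v/4,.082))
# button
print("button side",ray(pd,270+420/4,190+520/4,.084),"scene",ray(ps,200+47/2.6,160+284/2.6,.084), tri([(pd,270+420/4,190+520/4),(ps,200+47/2.6,160+284/2.6)]))
# handle: top corners
print("handle wrist", [ray(pw,u,v,.147) for u,v in [(270,252),(315,252),(264,316),(313,317)]])
# jars: wing top mid
for n,s,d in [("A",(200+484/2.6,160+48/2.6),(210+207/4,100+288/4)),("B",(200+598/2.6,160+52/2.6),(210+228/4,100+172/4)),("E",(200+252/2.6,160+215/2.6),(270+437/4,190+110/4))]:
    print(n,tri([(ps,*s),(pd,*d)]),ray(ps,*s,.112 if n!="E" else .184),ray(pd,*d,.112 if n!="E" else .184))
#tray inner corners
print("tray scene",[ray(ps,u,v,.018) for u,v in [(134,242),(178,236),(181,299),(136,306)]])
print("tray side",[ray(pd,u,v,.018) for u,v in [(296,401),(397,381),(414,432),(308,455)]])
E
```

```text
wrist seat1 [0.6475 0.0523 0.072 ] seat3 [ 0.644  -0.1317  0.072 ]
scene seat1 [0.6391 0.0557 0.072 ] seat3 [ 0.6401 -0.1227  0.072 ]
side seat1 [0.6434 0.0623 0.072 ] seat3 [ 0.648  -0.1144  0.072 ]
deck A [0.4706 0.1134 0.082 ]
deck B [0.7023 0.1097 0.082 ]
deck C [ 0.6932 -0.1937  0.082 ]
deck D [ 0.4694 -0.1909  0.082 ]
button side [ 0.5866 -0.2209  0.084 ] scene [ 0.5994 -0.2148  0.084 ] [ 0.59   -0.215   0.0731]
handle wrist [array([0.5384, 0.0009, 0.147 ]), array([0.5704, 0.001 , 0.147 ]), array([ 0.5317, -0.0502,  0.147 ]), array([ 0.5686, -0.051 ,  0.147 ])]
A [0.4335 0.2437 0.1153] [0.4253 0.2491 0.112 ] [0.4353 0.2411 0.112 ]
B [0.4658 0.3533 0.1149] [0.4581 0.3591 0.112 ] [0.4675 0.3502 0.112 ]
E [ 0.6452 -0.0332  0.1801] [ 0.6472 -0.0325  0.184 ] [ 0.6442 -0.0386  0.184 ]
tray scene [array([ 0.4057, -0.4226,  0.018 ]), array([ 0.4118, -0.3102,  0.018 ]), array([ 0.6148, -0.3146,  0.018 ]), array([ 0.6099, -0.4189,  0.018 ])]
tray side [array([ 0.4011, -0.3229,  0.018 ]), array([ 0.6047, -0.3275,  0.018 ]), array([ 0.602 , -0.4334,  0.018 ]), array([ 0.4008, -0.4296,  0.018 ])]
```

>>> {"name": "step_arm", "arguments": {
  "commands": [
    {"slide": [0,0,-2.4],"roll": 0,"jaw": 9},
    {"slide": [0,0,-2.4],"roll": 0,"jaw": 9},
    {"slide": [0,0,-2.4],"roll": 0,"jaw": 9},
    {"slide": [0,0,-2.4],"roll": 0,"jaw": 9},
    {"slide": [0,0,-2.4],"roll": 0,"jaw": 9}
  ]
}}

```text
time: 0.65
tcp_pos: [0.5747, 0.0, 0.3042]
ee_rot: [-3.141, -0.0, 1.571]
force: [-0.3, -0.6, 0.5]
width: 0.09
```

>>> {"name": "step_arm", "arguments": {
  "commands": [
    {"slide": [0,0,0],"roll": 0.15,"jaw": 9},
    {"slide": [0,0,0],"roll": 0.15,"jaw": 9},
    {"slide": [0,0,0],"roll": 0.15,"jaw": 9},
    {"slide": [0,0,0],"roll": 0.15,"jaw": 9},
    {"slide": [0,0,0],"roll": 0.15,"jaw": 9}
  ]
}}

```text
time: 1.15
tcp_pos: [0.5748, 0.0, 0.3032]
ee_rot: [-3.141, 0.0, 0.815]
force: [-0.0, 0.5, -0.7]
width: 0.09
```

>>> {"name": "step_arm", "arguments": {
  "commands": [
    {"slide": [0,0,0],"roll": 0.15,"jaw": 9},
    {"slide": [0,0,0],"roll": 0.15,"jaw": 9},
    {"slide": [0,0,0],"roll": 0.15,"jaw": 9},
    {"slide": [0,0,0],"roll": 0.15,"jaw": 9},
    {"slide": [0,0,0],"roll": 0.15,"jaw": 9}
  ]
}}

```text
time: 1.65
tcp_pos: [0.5748, 0.0, 0.3032]
ee_rot: [-3.141, 0.001, 0.065]
force: [-0.3, 0.4, 0.2]
width: 0.09
```

```bash
python3 - <<'E'
from h import *
s=env.sense();print(s['time'],s['joint_positions'],s['tcp_pos'],s['ee_rot'])
import pickle
p=env.camera_params("wrist");im=env.read_camera("wrist")
pickle.dump(p,open("w1.pkl","wb"));cv2.imwrite("pics/w1.png",im[:,:,::-1])
E
```

```text
1.65 [-2.10112645e-01  1.08445979e-01  1.41902948e+00  4.50679325e-05
  1.61493617e+00  1.29605823e+00] [5.74787540e-01 3.31501731e-05 3.03161999e-01] [-3.14132713e+00  7.76041762e-04  6.46275253e-02]
```

View pics/w1.png

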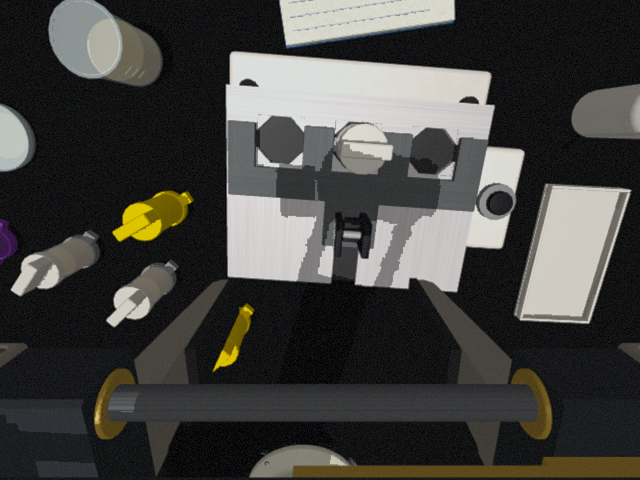

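```bash
python3 - <<'E'
from h import *
a=cv2.imread("pics/w1.png")
crop(a,215,80,505,300,"w1a.png",2.7)
crop(a,0,170,210,370,"w1b.png",3)
E
```

```text
(no output)
```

View pics/w1a.png

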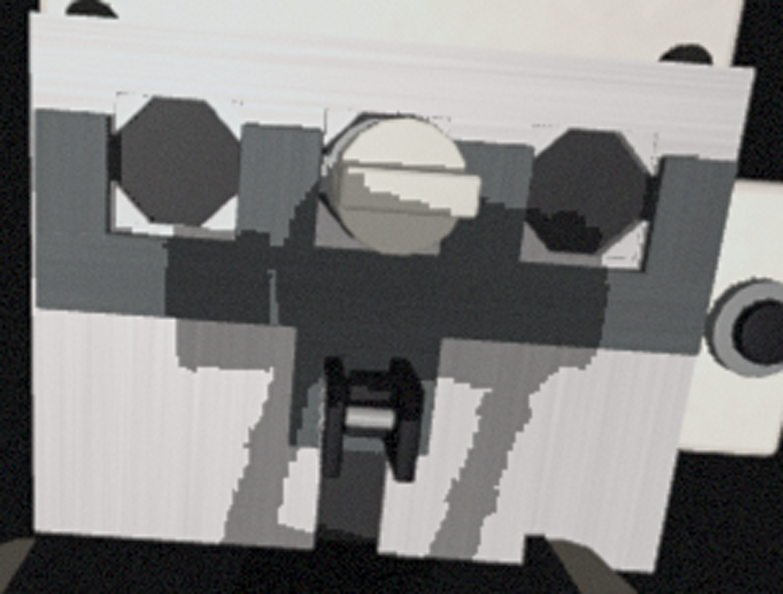

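View pics/w1b.png

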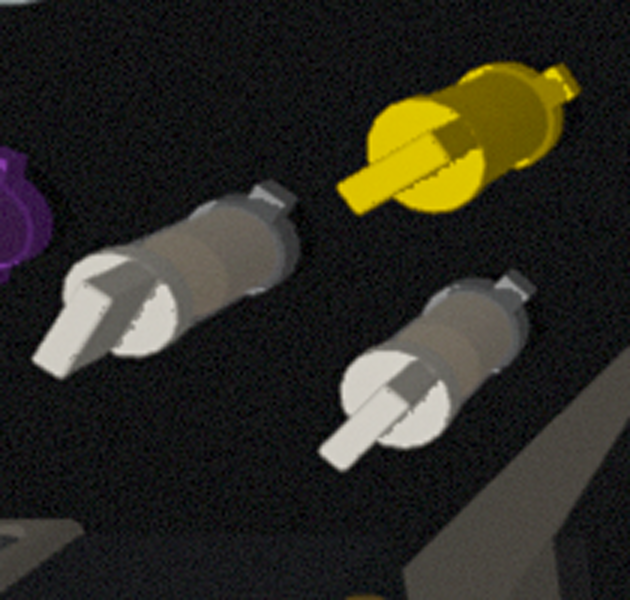

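```bash
python3 - <<'E'
from h import *
import pickle
np.set_printoptions(precision=4,suppress=True)
p=pickle.load(open("w1.pkl","rb"))
A=lambda u,v,z: ray(p,215+u/2.7,80+v/2.7,z)
B=lambda u,v,z: ray(p,u/3,170+v/3,z)
s1=A(175,162,.072);s3=A(588,192,.072);print("s1",s1,"s3",s3,np.linalg.norm(s1-s3),"yaw deg",np.degrees(np.arctan2(-(s1-s3)[0],(s1-s3)[1])), "mid",(s1+s3)/2)
print("deck",[A(u,v,.082)[:2] for u,v in [(30,12),(755,68),(655,573),(33,532)]])
print("fork rear edge corners",[A(u,v,.095)[:2] for u,v in [(36,308),(700,355)]],"prong tips",[A(u,v,.095)[:2] for u,v in [(36,108),(735,160)]])
print("handle tops",[A(u,v,.147)[:2] for u,v in [(323,358),(343,358),(340,478),(322,475),(390,357),(420,364),(395,478),(414,482)]])
print("button",A(770,332,.084))
print("E wing",[A(u,v,.184)[:2] for u,v in [(343,168),(480,180),(476,218),(342,202)]])
for n,pts in dict(A=[(320,455),(340,470),(435,385),(410,362)],B=[(33,360),(62,378),(115,295),(85,283)]).items():
    q=np.array([B(u,v,.112)[:2] for u,v in pts]);print(n,q.round(4).tolist())
    d=(q[3]-q[0]+q[2]-q[1]);print(" centre",q.mean(0),"len",np.linalg.norm(d)/2,"dir deg",np.degrees(np.arctan2(d[1],d[0])))
print("tray",[ray(p,u,v,.018)[:2] for u,v in [(547,187),(628,190),(588,321),(518,317)]])
print("tray floor",[ray(p,u,v,.004)[:2] for u,v in [(551,190),(622,192),(585,318),(524,314)]])
E
```

```text
s1 [0.6445 0.0554 0.072 ] s3 [ 0.6437 -0.1268  0.072 ] 0.182156685690303 yaw deg -0.2539608210867531 mid [ 0.6441 -0.0357  0.072 ]
deck [array([0.7001, 0.1151]), array([ 0.6983, -0.185 ]), array([ 0.4674, -0.1848]), array([0.4691, 0.1172])]
fork rear edge corners [array([0.5805, 0.111 ]), array([ 0.5788, -0.1798])] prong tips [array([0.6629, 0.1099]), array([ 0.6614, -0.1783])]
handle tops [array([ 0.5785, -0.0122]), array([ 0.579 , -0.0198]), array([ 0.53  , -0.0226]), array([ 0.5308, -0.0154]), array([ 0.5806, -0.0378]), array([ 0.5786, -0.0496]), array([ 0.5315, -0.0445]), array([ 0.5303, -0.0523])]
button [ 0.5891 -0.214   0.084 ]
E wing [array([ 0.6503, -0.012 ]), array([ 0.6495, -0.0569]), array([ 0.6373, -0.0571]), array([ 0.6395, -0.0126])]
A [[0.4117, 0.2614], [0.405, 0.2538], [0.4475, 0.2106], [0.4573, 0.2199]]
 centre [0.4304 0.2364] len 0.061127710728046236 dir deg -43.891931977442034
B [[0.448, 0.373], [0.4406, 0.3627], [0.4791, 0.3347], [0.4835, 0.3457]]
 centre [0.4628 0.354 ] len 0.04611562126635295 dir deg -36.770248201902426
tray [array([ 0.6043, -0.3081]), array([ 0.6075, -0.4208]), array([ 0.4028, -0.4246]), array([ 0.4025, -0.3145])]
tray floor [array([ 0.5988, -0.3239]), array([ 0.6026, -0.4255]), array([ 0.4004, -0.4307]), array([ 0.401, -0.332])]
```

>>> {"name": "step_arm", "arguments": {
  "commands": [
    {"slide": [-0.46,0.73,2.66],"roll": 0.014,"jaw": 6},
    {"slide": [-0.46,0.73,2.66],"roll": 0.014,"jaw": 6},
    {"slide": [-0.46,0.73,2.66],"roll": 0.014,"jaw": 6},
    {"slide": [-0.46,0.73,2.66],"roll": 0.014,"jaw": 6},
    {"slide": [-0.46,0.73,2.66],"roll": 0.014,"jaw": 6}
  ]
}}

```text
time: 2.2
tcp_pos: [0.5531, -0.0377, 0.1693]
ee_rot: [-3.141, 0.0, 0.003]
force: [-0.5, 0.3, -0.6]
width: 0.0601
```

```bash
cat > snap.py <<'E'
import sys,pickle
from h import *
np.set_printoptions(precision=4,suppress=True)
cam,name=sys.argv[1:3]
s=env.sense();print(round(s['time'],2),s['tcp_pos'],s['ee_rot'],"F",s['force'],"w",s['width'])
p=env.camera_params(cam);im=env.read_camera(cam)
pickle.dump(p,open(name+".pkl","wb"));cv2.imwrite(f"pics/{name}.png",im[:,:,::-1])
if len(sys.argv)>3:
    a=list(map(int,sys.argv[3:7]));crop(im[:,:,::-1],*a,name+"c.png",min(790/(a[2]-a[0]),590/(a[3]-a[1])))
E
python3 snap.py wrist w2; python3 snap.py side sd2 270 190 450 335
```

```text
2.2 [ 0.5531 -0.0377  0.1693] [-3.1415  0.0003  0.0032] F [-0.4832  0.2955 -0.6016] w 0.06007832775610361
2.25 [ 0.5496 -0.0378  0.1641] [-3.1398  0.009   0.0017] F [-0.8486 -0.4743 -3.5966] w 0.059741416531009846
```

View pics/w2.png

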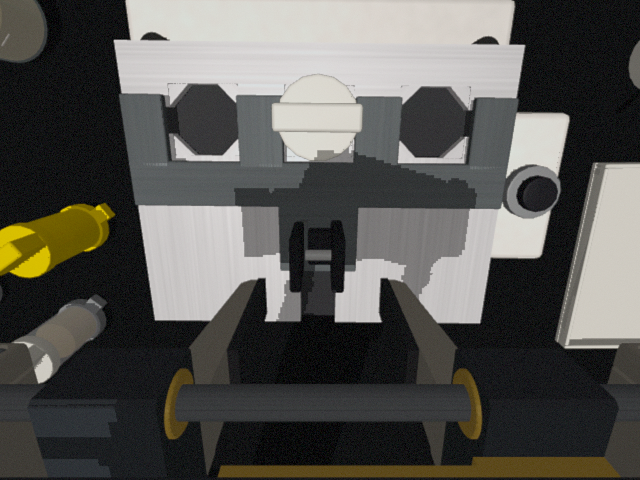

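View pics/sd2c.png

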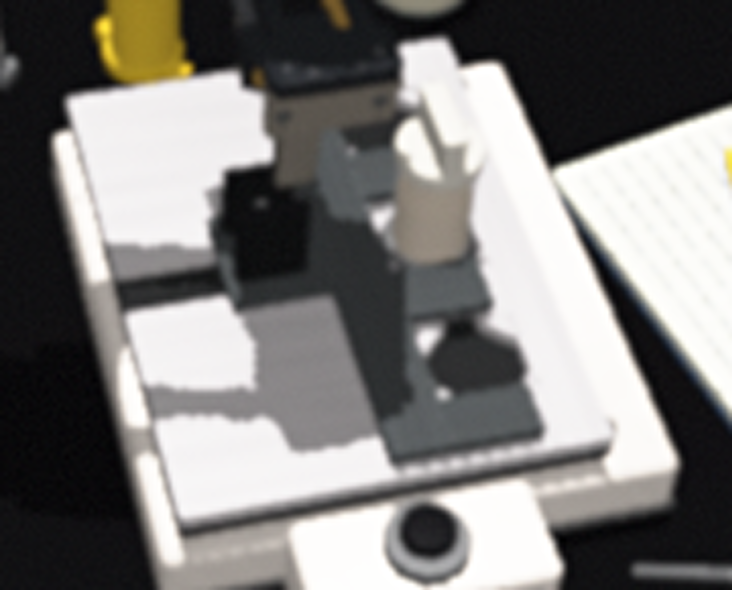

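>>> {"name": "step_arm", "arguments": {
  "commands": [
    {"slide": [0,0,0.4],"roll": 0,"jaw": 6},
    {"slide": [0,0,0],"roll": 0,"jaw": 6},
    {"slide": [0,0,0],"roll": 0,"jaw": 6},
    {"slide": [0,0,0],"roll": 0,"jaw": 6},
    {"slide": [0,0,0],"roll": 0,"jaw": 6}
  ]
}}

```text
time: 2.8
tcp_pos: [0.5541, -0.0374, 0.1674]
ee_rot: [3.141, -0.001, 0.001]
force: [0.6, 0.8, 0.0]
width: 0.0599
```

```bash
python3 snap.py wrist w3 250 200 390 305;
```

```text
2.8 [ 0.5541 -0.0374  0.1674] [ 3.1413 -0.0012  0.0013] F [0.619  0.8387 0.0195] w 0.059913111214395694
```

View pics/w3c.png

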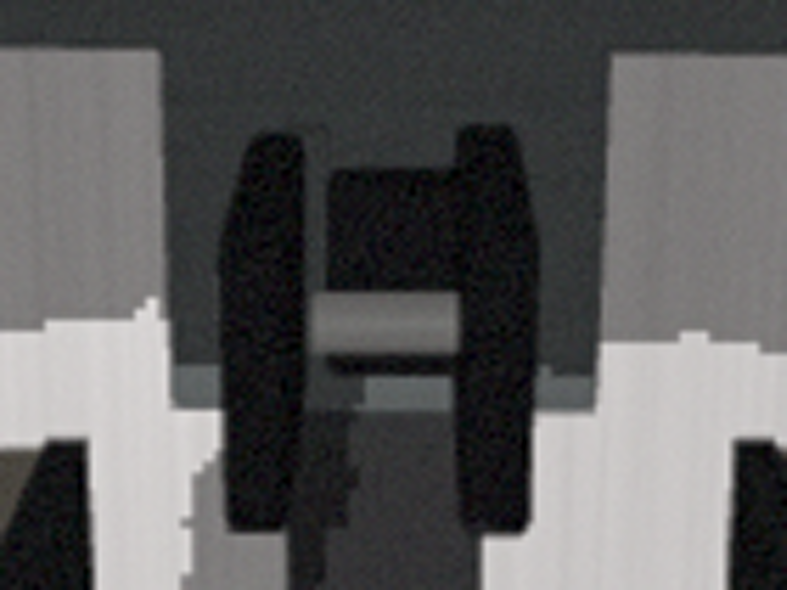

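```bash
python3 - <<'E'
from h import *
import pickle
p=pickle.load(open("w3.pkl","rb"))
for u,v in [(222,240),(538,240),(228,530),(530,530)]:
    print(ray(p,250+u/5.62,200+v/5.62,.147).round(4))
print(proj(p,[.552,-.0365,.129]), proj(p,env.sense()['tcp_pos']))
for u in (88,735): print("finger",(250+u/5.62,200+440/5.62))
# fingers tip world: y offset +-.03
R=np.array(p["R"])
for s in (-1,1): print(proj(p,env.sense()['tcp_pos']+np.array([0,s*.03,0])))
E
```

```text
[ 0.5681 -0.0156  0.147 ]
[ 0.5681 -0.0526  0.147 ]
[ 0.5306 -0.0153  0.147 ]
[ 0.5307 -0.0525  0.147 ]
[321.32789449 256.33275594] [322.59849817 274.60861271]
finger (265.65836298932385, 278.2918149466192)
finger (380.7829181494662, 278.2918149466192)
[371.23393164 274.71988459]
[273.96055489 274.49733509]
```

>>> {"name": "step_arm", "arguments": {
  "commands": [
    {"slide": [-0.3,0,1.0],"roll": 0,"jaw": 6},
    {"slide": [0,0,1.2],"roll": 0,"jaw": 6},
    {"slide": [0,0,1.2],"roll": 0,"jaw": 6},
    {"slide": [0,0,1.2],"roll": 0,"jaw": 6},
    {"slide": [0,0,0.8],"roll": 0,"jaw": 6}
  ]
}}

```text
time: 3.35
tcp_pos: [0.5496, -0.0372, 0.1106]
ee_rot: [-3.141, 0.002, 0.001]
force: [-0.6, 0.0, 0.1]
width: 0.0598
```

>>> {"name": "step_arm", "arguments": {
  "commands": [
    {"slide": [0,0,0],"roll": 0,"jaw": 4.2},
    {"slide": [0,0,0],"roll": 0,"jaw": 3.5},
    {"slide": [0,0,0],"roll": 0,"jaw": 2.5},
    {"slide": [0,0,0],"roll": 0,"jaw": 2.0},
    {"slide": [0,0,0],"roll": 0,"jaw": 2.0}
  ],
  "newtons": 30
}}

```text
time: 3.85
tcp_pos: [0.5505, -0.0377, 0.1126]
ee_rot: [3.141, 0.0, 0.001]
force: [0.4, -1.2, -3.8]
width: 0.0291
```

>>> {"name": "step_arm", "arguments": {
  "commands": [
    {"slide": [-0.4,0,0],"roll": 0,"jaw": 2},
    {"slide": [-0.4,0,0],"roll": 0,"jaw": 2},
    {"slide": [-0.4,0,0],"roll": 0,"jaw": 2},
    {"slide": [-0.4,0,0],"roll": 0,"jaw": 2},
    {"slide": [-0.4,0,0],"roll": 0,"jaw": 2}
  ]
}}

```text
time: 4.35
tcp_pos: [0.5302, -0.0376, 0.1126]
ee_rot: [3.142, -0.0, 0.001]
force: [2.8, -0.7, -5.4]
width: 0.0293
```

```bash
python3 snap.py wrist w4; python3 snap.py side sd4 270 190 450 335
```

```text
4.35 [ 0.5302 -0.0376  0.1126] [ 3.1415 -0.0002  0.0007] F [ 2.7731 -0.7201 -5.4332] w 0.029258425495183787
4.4 [ 0.5296 -0.0375  0.1126] [3.1414 0.0007 0.0008] F [ 0.3738 -0.3212 -4.0698] w 0.029257100186173304
```

View pics/w4.png

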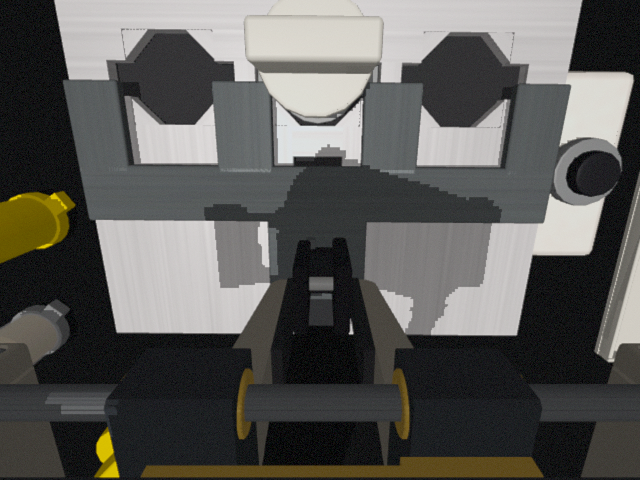

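The fork is sliding with about 3 N and the prongs have cleared the notches. I'll keep drawing.

>>> {"name": "step_arm", "arguments": {
  "commands": [
    {"slide": [-0.5,0,0],"roll": 0,"jaw": 2},
    {"slide": [-0.5,0,0],"roll": 0,"jaw": 2},
    {"slide": [-0.5,0,0],"roll": 0,"jaw": 2},
    {"slide": [-0.5,0,0],"roll": 0,"jaw": 2},
    {"slide": [-0.5,0,0],"roll": 0,"jaw": 2}
  ]
}}

```text
time: 4.95
tcp_pos: [0.5051, -0.0374, 0.1126]
ee_rot: [-3.141, -0.0, 0.001]
force: [1.8, -0.4, -3.5]
width: 0.0295
```

>>> {"name": "step_arm", "arguments": {
  "commands": [
    {"slide": [-0.2,0,0],"roll": 0,"jaw": 2},
    {"slide": [-0.2,0,0],"roll": 0,"jaw": 2},
    {"slide": [-0.2,0,0],"roll": 0,"jaw": 2},
    {"slide": [-0.2,0,0],"roll": 0,"jaw": 2},
    {"slide": [-0.2,0,0],"roll": 0,"jaw": 2}
  ]
}}

```text
time: 5.45
tcp_pos: [0.4955, -0.0373, 0.1126]
ee_rot: [-3.141, -0.0, 0.001]
force: [2.3, 1.8, -4.4]
width: 0.0295
```

>>> {"name": "step_arm", "arguments": {
  "commands": [
    {"slide": [-0.2,0,0],"roll": 0,"jaw": 2},
    {"slide": [-0.2,0,0],"roll": 0,"jaw": 2},
    {"slide": [-0.2,0,0],"roll": 0,"jaw": 2},
    {"slide": [-0.2,0,0],"roll": 0,"jaw": 2},
    {"slide": [-0.2,0,0],"roll": 0,"jaw": 2}
  ]
}}

```text
time: 5.95
tcp_pos: [0.4854, -0.0373, 0.1126]
ee_rot: [-3.141, 0.0, 0.001]
force: [2.8, 3.1, -4.0]
width: 0.0293
```

>>> {"name": "step_arm", "arguments": {
  "commands": [
    {"slide": [-0.15,0,0],"roll": 0,"jaw": 2},
    {"slide": [-0.1,0,0],"roll": 0,"jaw": 2},
    {"slide": [-0.1,0,0],"roll": 0,"jaw": 2},
    {"slide": [-0.1,0,0],"roll": 0,"jaw": 2},
    {"slide": [-0.1,0,0],"roll": 0,"jaw": 2}
  ]
}}

```text
time: 6.45
tcp_pos: [0.4804, -0.0373, 0.1126]
ee_rot: [-3.141, -0.001, 0.001]
force: [5.3, 4.2, -6.3]
width: 0.0288
```

```bash
python3 snap.py wrist w5
```

```text
6.45 [ 0.4804 -0.0373  0.1126] [-3.1411 -0.0011  0.0007] F [ 5.2685  4.1654 -6.2894] w 0.028812354164982998
```

View pics/w5.png

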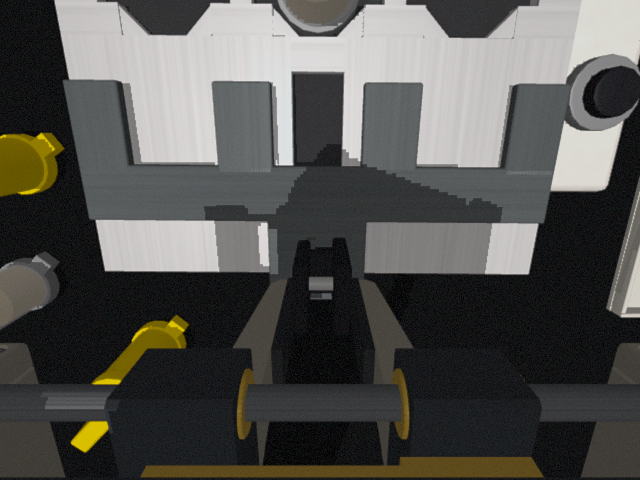

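>>> {"name": "step_arm", "arguments": {
  "commands": [
    {"slide": [-0.1,0,0],"roll": 0,"jaw": 2},
    {"slide": [-0.1,0,0],"roll": 0,"jaw": 2},
    {"slide": [-0.1,0,0],"roll": 0,"jaw": 2},
    {"slide": [0,0,0],"roll": 0,"jaw": 2},
    {"slide": [0,0,0],"roll": 0,"jaw": 2}
  ]
}}

```text
time: 7.0
tcp_pos: [0.4805, -0.0373, 0.1127]
ee_rot: [-3.141, -0.009, 0.0]
force: [14.8, 4.6, -13.4]
width: 0.0288
```

>>> {"name": "step_arm", "arguments": {
  "commands": [
    {"slide": [0,0,0],"roll": 0,"jaw": 5},
    {"slide": [0,0,0],"roll": 0,"jaw": 6},
    {"slide": [0,0,0],"roll": 0,"jaw": 6},
    {"slide": [0,0,-2],"roll": 0,"jaw": 6},
    {"slide": [0,0,-4],"roll": 0,"jaw": 6}
  ]
}}

```text
time: 7.5
tcp_pos: [0.4744, -0.038, 0.1709]
ee_rot: [3.141, 0.007, 0.0]
force: [0.7, -0.1, 0.2]
width: 0.06
```

>>> {"name": "step_arm", "arguments": {
  "commands": [
    {"slide": [0,0,-4],"roll": -0.15,"jaw": 6},
    {"slide": [0,0,-4],"roll": -0.15,"jaw": 6},
    {"slide": [0,0,-3],"roll": -0.15,"jaw": 6},
    {"slide": [0,0,0],"roll": -0.15,"jaw": 6},
    {"slide": [0,0,0],"roll": -0.15,"jaw": 6}
  ]
}}

```text
time: 8.0
tcp_pos: [0.4776, -0.0392, 0.2849]
ee_rot: [3.137, 0.001, 0.756]
force: [0.7, -0.3, -0.2]
width: 0.0603
```

>>> {"name": "step_arm", "arguments": {
  "commands": [
    {"slide": [0,0,0],"roll": -0.15,"jaw": 6},
    {"slide": [0,0,0],"roll": -0.15,"jaw": 6},
    {"slide": [0,0,0],"roll": -0.15,"jaw": 6},
    {"slide": [0,0,0],"roll": -0.15,"jaw": 6},
    {"slide": [0,0,0],"roll": -0.15,"jaw": 6}
  ]
}}

```text
time: 8.5
tcp_pos: [0.4769, -0.0389, 0.2834]
ee_rot: [3.141, 0.003, 1.506]
force: [0.5, -0.7, -0.3]
width: 0.0598
```

```bash
python3 snap.py wrist w6
```

```text
8.5 [ 0.4769 -0.0389  0.2834] [3.1413 0.0029 1.5061] F [ 0.4711 -0.7021 -0.3324] w 0.05977154320938056
```

View pics/w6.png

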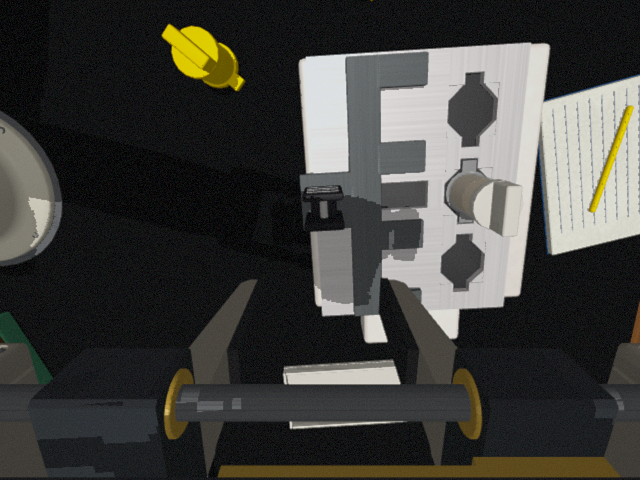

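```bash
python3 - <<'E'
from h import *
import pickle
p=pickle.load(open("w6.pkl","rb"))
a=cv2.imread("pics/w6.png");crop(a,420,60,560,300,"w6a.png",2.45) if 0 else crop(a,420,60,540,150,"w6a.png",6);crop(a,420,220,540,310,"w6b.png",6)
E
```

```text
(no output)
```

View pics/w6a.png

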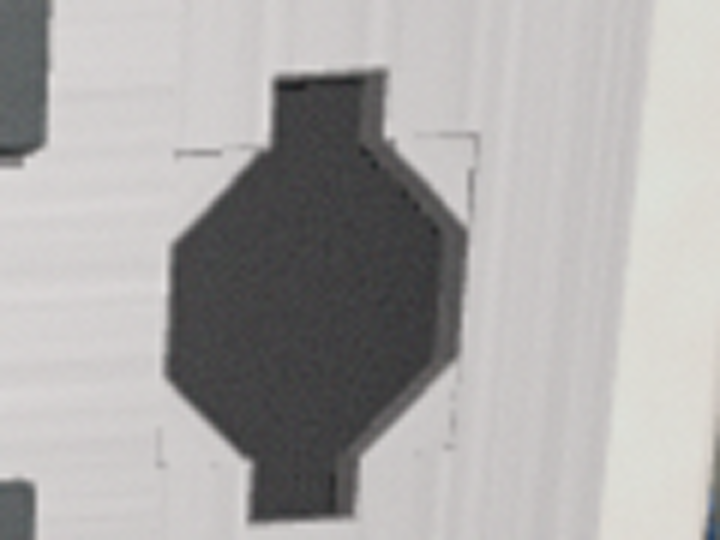

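View pics/w6b.png

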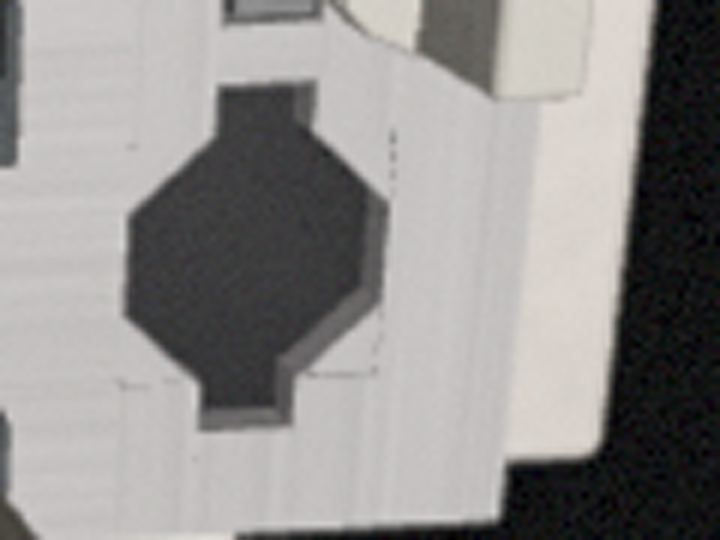

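```bash
python3 - <<'E'
from h import *
import pickle
p=pickle.load(open("w6.pkl","rb"));np.set_printoptions(precision=4,suppress=True)
a=[(274,76),(386,71),(355,517),(248,523)]; b=[(220,87),(316,82),(292,424),(199,430)]
a=np.array([ray(p,420+u/6,60+v/6,.082)[:2] for u,v in a]);b=np.array([ray(p,420+u/6,220+v/6,.082)[:2] for u,v in b])
for q in (a,b):
    d=(q[0]+q[1]-q[2]-q[3])/2;print(q.tolist());print(q.mean(0),np.linalg.norm(d),"yaw",np.degrees(np.arctan2(-d[0],d[1])))
d=a.mean(0)-b.mean(0);print(np.linalg.norm(d),np.degrees(np.arctan2(-d[0],d[1])),(a.mean(0)+b.mean(0))/2)
E
```

```text
[[0.6360289954050319, 0.09141219524493008], [0.6553832577743577, 0.09097181643554658], [0.6551430730253067, 0.01589272591884099], [0.6355384195927662, 0.01607290810171896]]
[0.6455 0.0536] 0.07521007636753087 yaw -0.27835140395152846
[[0.6353721552495954, -0.08489544340526987], [0.6543233305989427, -0.08507248660793258], [0.6540106326417998, -0.15969230397694167], [0.6346913422370327, -0.1598323139070017]]
[ 0.6446 -0.1224] 0.07477999390029587 yaw -0.38061252188296635
0.17596297480088333 -0.3008907244211792 [ 0.6451 -0.0344]
```

>>> {"name": "step_arm", "arguments": {
  "commands": [
    {"slide": [0,0,0],"roll": -0.06,"jaw": 6},
    {"slide": [0.1,4.2,0],"roll": 0,"jaw": 6},
    {"slide": [0.1,4.2,0],"roll": 0,"jaw": 5},
    {"slide": [0.1,4.2,0],"roll": 0,"jaw": 5},
    {"slide": [0.1,4.2,0],"roll": 0,"jaw": 5}
  ]
}}

```text
time: 9.05
tcp_pos: [0.6466, -0.0363, 0.2831]
ee_rot: [3.141, 0.002, 1.557]
force: [0.1, -0.3, -0.3]
width: 0.05
```

>>> {"name": "step_arm", "arguments": {
  "commands": [
    {"slide": [0,0,2],"roll": 0,"jaw": 5},
    {"slide": [0,0,2],"roll": 0,"jaw": 5},
    {"slide": [0,0,2],"roll": 0,"jaw": 5},
    {"slide": [0,0,2],"roll": 0,"jaw": 5},
    {"slide": [0,0,0],"roll": 0,"jaw": 5}
  ]
}}

```text
time: 9.55
tcp_pos: [0.643, -0.0357, 0.1994]
ee_rot: [-3.135, 0.0, 1.558]
force: [0.4, -0.9, -0.9]
width: 0.0502
```

```bash
python3 snap.py wrist w7
```

```text
9.55 [ 0.643  -0.0357  0.1994] [-3.1353  0.0004  1.5581] F [ 0.4257 -0.9193 -0.854 ] w 0.05015593577884379
```

View pics/w7.png

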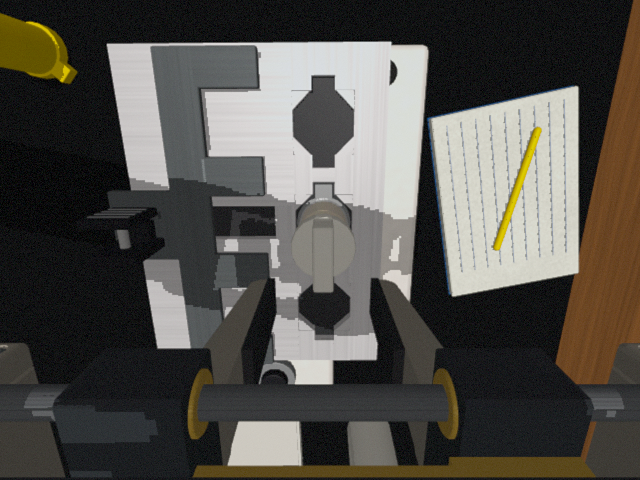

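>>> {"name": "step_arm", "arguments": {
  "commands": [
    {"slide": [0.05,0,1.3],"roll": -0.008,"jaw": 5},
    {"slide": [0,0,1.3],"roll": 0,"jaw": 5},
    {"slide": [0,0,1.2],"roll": 0,"jaw": 5},
    {"slide": [0,0,0],"roll": 0,"jaw": 3},
    {"slide": [0,0,0],"roll": 0,"jaw": 1}
  ],
  "newtons": 25
}}

```text
time: 10.1
tcp_pos: [0.6448, -0.0347, 0.1642]
ee_rot: [-3.141, -0.0, 1.569]
force: [0.6, -0.3, -0.2]
width: 0.0362
```

>>> {"name": "step_arm", "arguments": {
  "commands": [
    {"slide": [0,0,0],"roll": 0,"jaw": 0.5},
    {"slide": [0,0,0],"roll": 0,"jaw": 0.5},
    {"slide": [0,0,0],"roll": 0,"jaw": 0.5},
    {"slide": [0,0,0],"roll": 0,"jaw": 0.5},
    {"slide": [0,0,0],"roll": 0,"jaw": 0.5}
  ]
}}

```text
time: 10.6
tcp_pos: [0.6452, -0.0347, 0.1647]
ee_rot: [3.141, 0.0, 1.569]
force: [-0.0, 0.3, -0.6]
width: 0.0052
```

```bash
python3 snap.py wrist w8; python3 snap.py side sd8 270 130 450 275
```

```text
10.6 [ 0.6452 -0.0347  0.1647] [3.1414 0.0001 1.5688] F [-0.0051  0.2828 -0.6329] w 0.005185440109611557
10.65 [ 0.6451 -0.0347  0.1647] [3.1416 0.     1.5688] F [-1.0089  0.1465 -0.0578] w 0.005021847203437338
```

View pics/w8.png

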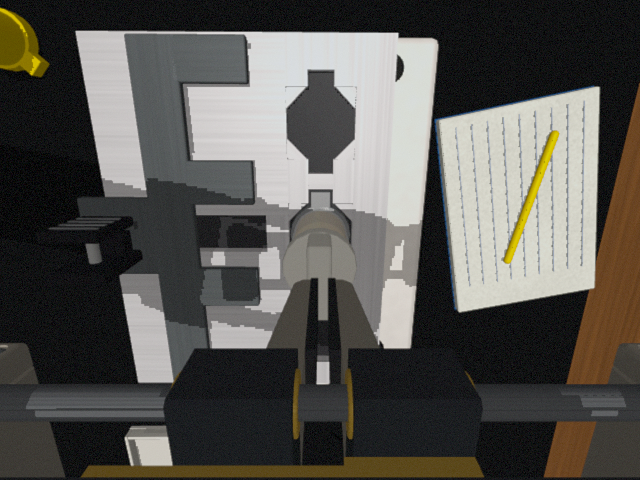

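View pics/sd8c.png

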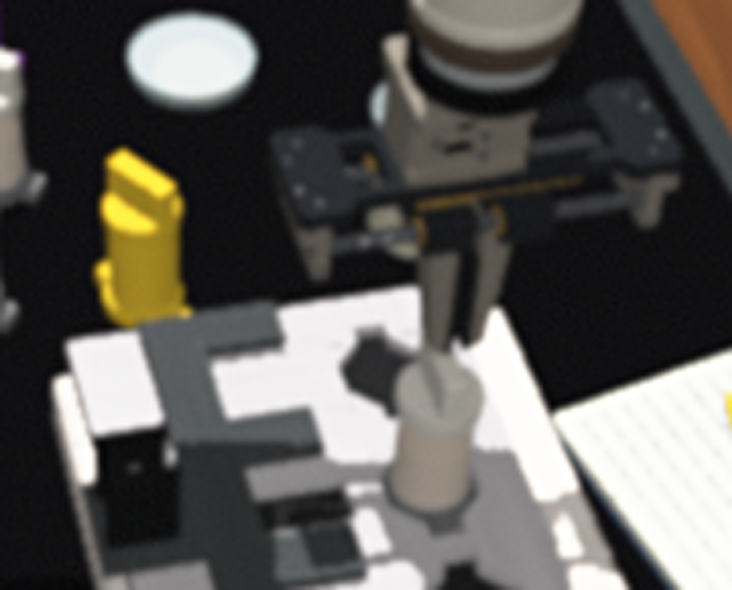

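```bash
python3 - <<'E'
from h import *
import pickle
for n in ("sd8","w8"):
    p=pickle.load(open(n+".pkl","rb"))
    for X in ([.645,-.0347,.1647],[.645,-.0344,.184],[.645,-.0115,.184],[.645,-.0575,.184],[.645,-.0344,.158],[.645,-.0344,.082]):
        q=proj(p,X); print(n,X,q.round(1), ((q-[270,130])*4.067).round(0) if n=="sd8" else "")
a=cv2.imread("pics/w8.png");crop(a,260,190,390,290,"w8c.png",6)
E
```

```text
sd8 [0.645, -0.0347, 0.1647] [378.3 222.4] [440. 376.]
sd8 [0.645, -0.0344, 0.184] [379. 216.] [443. 350.]
sd8 [0.645, -0.0115, 0.184] [375.8 208.6] [430. 320.]
sd8 [0.645, -0.0575, 0.184] [382.3 223.8] [457. 381.]
sd8 [0.645, -0.0344, 0.158] [378.  224.5] [439. 384.]
sd8 [0.645, -0.0344, 0.082] [375.1 247.6] [427. 478.]
w8 [0.645, -0.0347, 0.1647] [320.1 272.6] 
w8 [0.645, -0.0344, 0.184] [319.8 285.4] 
w8 [0.645, -0.0115, 0.184] [319.7 246.8] 
w8 [0.645, -0.0575, 0.184] [320.  321.8] 
w8 [0.645, -0.0344, 0.158] [320.1 268.1] 
w8 [0.645, -0.0344, 0.082] [320.7 234.1]
```

View pics/w8c.png

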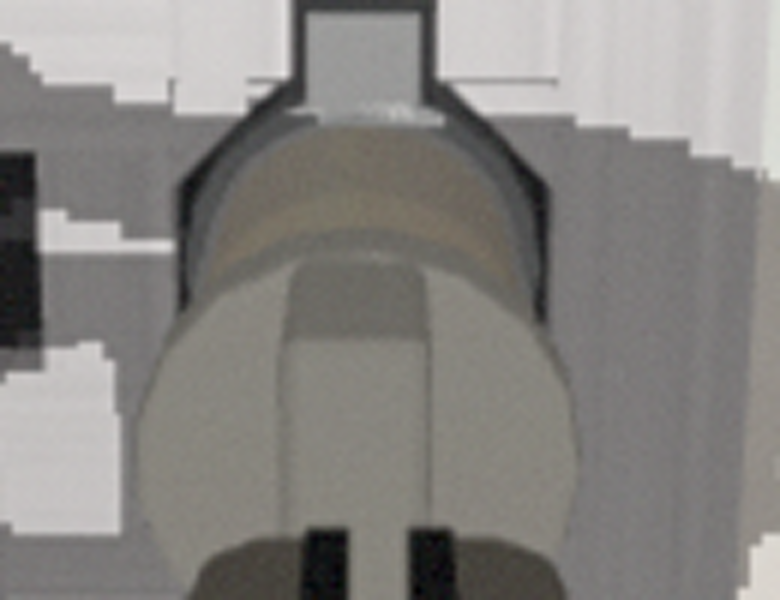

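>>> {"name": "step_arm", "arguments": {
  "commands": [
    {"slide": [0,0,0],"roll": 0,"jaw": 4},
    {"slide": [0,0,0],"roll": 0,"jaw": 4},
    {"slide": [0,0,0.3],"roll": 0,"jaw": 4},
    {"slide": [0,0,0.3],"roll": 0,"jaw": 4},
    {"slide": [0,0,0.2],"roll": 0,"jaw": 4}
  ]
}}

```text
time: 11.2
tcp_pos: [0.6449, -0.0346, 0.156]
ee_rot: [-3.141, -0.0, 1.569]
force: [-0.4, -1.0, 1.0]
width: 0.0397
```

>>> {"name": "step_arm", "arguments": {
  "commands": [
    {"slide": [0,0,0.2],"roll": 0,"jaw": 4},
    {"slide": [0,0,0.2],"roll": 0,"jaw": 4},
    {"slide": [0,0,0.2],"roll": 0,"jaw": 4},
    {"slide": [0,0,0.2],"roll": 0,"jaw": 4},
    {"slide": [0,0,0.0],"roll": 0,"jaw": 4}
  ]
}}

```text
time: 11.7
tcp_pos: [0.6449, -0.0347, 0.1482]
ee_rot: [-3.141, -0.0, 1.569]
force: [0.5, 0.5, 0.4]
width: 0.0399
```

```bash
python3 snap.py wrist w9; python3 snap.py side sd9 300 130 450 250
```

```text
11.7 [ 0.6449 -0.0347  0.1482] [-3.1409 -0.0002  1.5688] F [0.5296 0.5337 0.3726] w 0.039868952106538146
11.75 [ 0.645  -0.0347  0.1484] [-3.1413 -0.0001  1.5688] F [ 0.6458  0.7435 -0.064 ] w 0.03980251772511267
```

View pics/w9.png

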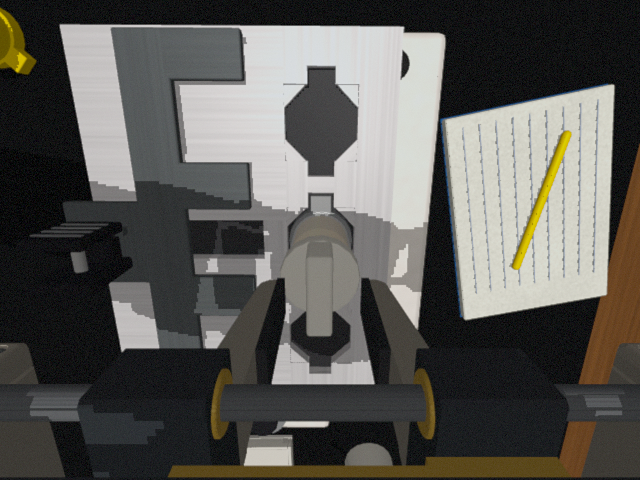

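View pics/sd9c.png

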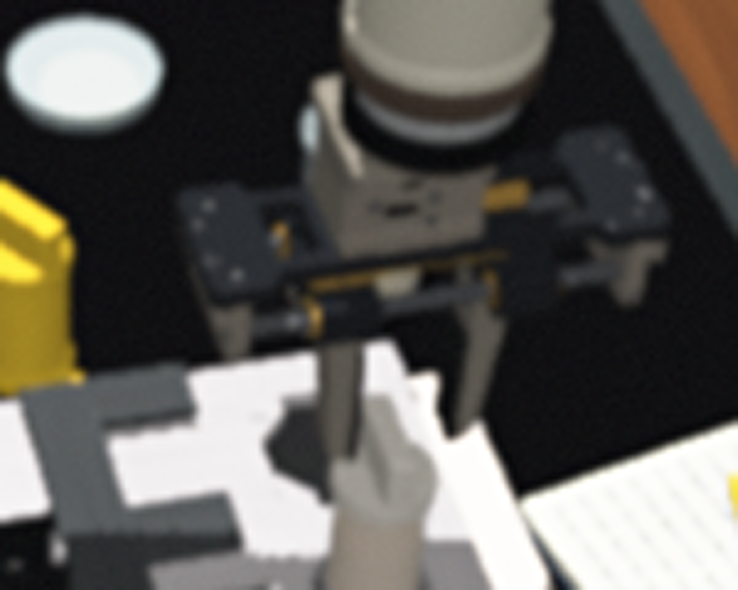

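```bash
python3 - <<'E'
from h import *
import pickle
p=pickle.load(open("sd9.pkl","rb"));w=pickle.load(open("w9.pkl","rb"))
for z in (.1482,.158,.168):
  for y in (-.0447,-.0247,-0.0147,0.0):
    print(z,y,((proj(p,[.665,y,z])-[300,130])*4.92).round(0), ((proj(p,[.683,y,z])-[300,130])*4.92).round(0),"wrist",proj(w,[.665,y,z]).round(0))
a=cv2.imread("pics/w9.png");crop(a,240,200,400,320,"w9c.png",4.9)
E
```

```text
0.1482 -0.0447 [432. 489.] [471. 482.] wrist [353. 288.]
0.1482 -0.0247 [418. 457.] [457. 450.] wrist [353. 257.]
0.1482 -0.0147 [411. 441.] [450. 435.] wrist [354. 242.]
0.1482 0.0 [401. 418.] [439. 412.] wrist [355. 218.]
0.158 -0.0447 [434. 474.] [474. 467.] wrist [354. 295.]
0.158 -0.0247 [420. 442.] [459. 435.] wrist [355. 263.]
0.158 -0.0147 [413. 426.] [452. 419.] wrist [355. 247.]
0.158 0.0 [403. 403.] [442. 396.] wrist [356. 222.]
0.168 -0.0447 [437. 458.] [476. 451.] wrist [356. 302.]
0.168 -0.0247 [422. 426.] [462. 419.] wrist [356. 270.]
0.168 -0.0147 [415. 410.] [454. 403.] wrist [357. 253.]
0.168 0.0 [405. 387.] [444. 381.] wrist [358. 227.]
```

View pics/w9c.png

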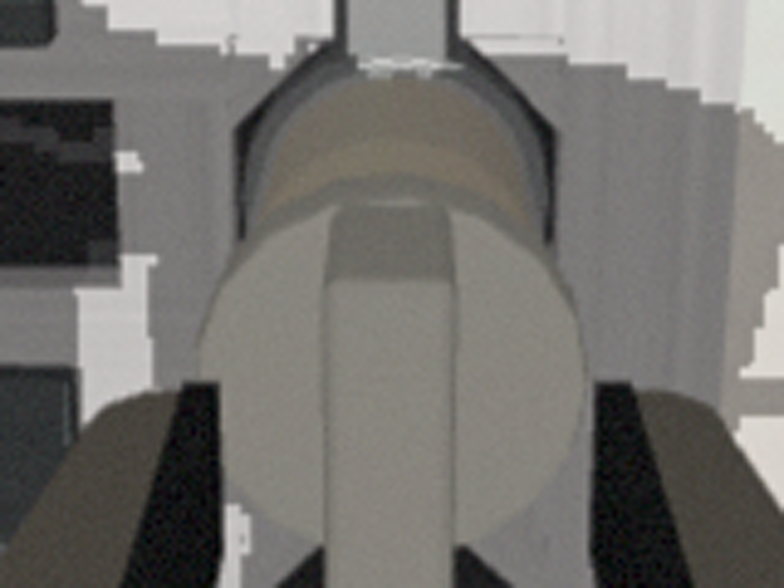

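>>> {"name": "step_arm", "arguments": {
  "commands": [
    {"slide": [0,0,0.2],"roll": 0,"jaw": 4},
    {"slide": [0,0,0.2],"roll": 0,"jaw": 4},
    {"slide": [0,0,0.2],"roll": 0,"jaw": 4},
    {"slide": [0,0,0.2],"roll": 0,"jaw": 4},
    {"slide": [0,0,0.2],"roll": 0,"jaw": 4}
  ]
}}

```text
time: 12.3
tcp_pos: [0.645, -0.0347, 0.1384]
ee_rot: [-3.141, -0.0, 1.569]
force: [-0.5, 0.3, 0.4]
width: 0.0403
```

```bash
python3 snap.py side sd10 300 130 450 250
```

```text
12.3 [ 0.645  -0.0347  0.1384] [-3.1414 -0.      1.5688] F [-0.4648  0.2853  0.3922] w 0.04031066078745809
```

View pics/sd10c.png

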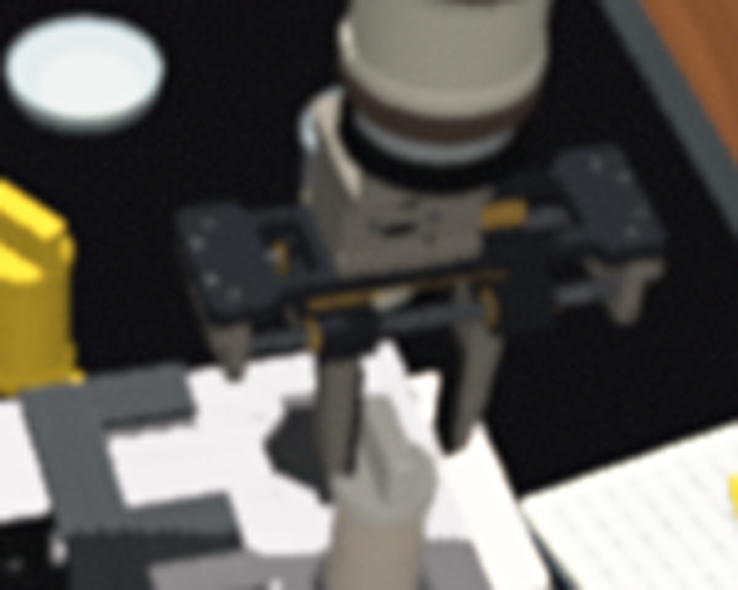

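>>> {"name": "step_arm", "arguments": {
  "commands": [
    {"slide": [0,0,0.2],"roll": 0,"jaw": 4},
    {"slide": [0,0,0.2],"roll": 0,"jaw": 4},
    {"slide": [0,0,0],"roll": 0,"jaw": 2},
    {"slide": [0,0,0],"roll": 0,"jaw": 1},
    {"slide": [0,0,0],"roll": 0,"jaw": 0.5}
  ],
  "newtons": 25
}}

```text
time: 12.85
tcp_pos: [0.6452, -0.0347, 0.1348]
ee_rot: [3.141, 0.0, 1.569]
force: [-1.1, -0.0, 1.4]
width: 0.018
```

>>> {"name": "step_arm", "arguments": {
  "commands": [
    {"slide": [0,0,0],"roll": 0,"jaw": 0.5},
    {"slide": [0,0,0],"roll": 0,"jaw": 0.5},
    {"slide": [0,0,-0.5],"roll": 0,"jaw": 0.5},
    {"slide": [0,0,-0.5],"roll": 0,"jaw": 0.5},
    {"slide": [0,0,-0.5],"roll": 0,"jaw": 0.5}
  ]
}}

```text
time: 13.35
tcp_pos: [0.6451, -0.0347, 0.15]
ee_rot: [3.142, -0.0, 1.569]
force: [-0.2, 0.0, -3.3]
width: 0.0135
```

```bash
python3 snap.py wrist w11; python3 snap.py side sd11 300 130 450 250
```

```text
13.35 [ 0.6451 -0.0347  0.15  ] [ 3.1416 -0.0001  1.5688] F [-0.2244  0.0179 -3.2584] w 0.0135129621568042
13.4 [ 0.6457 -0.0348  0.1512] [3.1399 0.0003 1.5688] F [-0.0238 -0.4102 -2.3865] w 0.01375271964147846
```

View pics/sd11c.png

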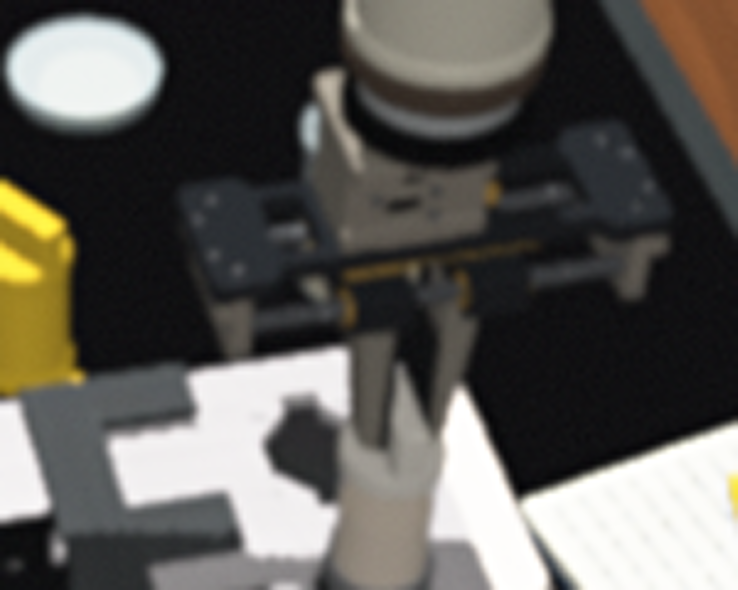

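View pics/w11.png

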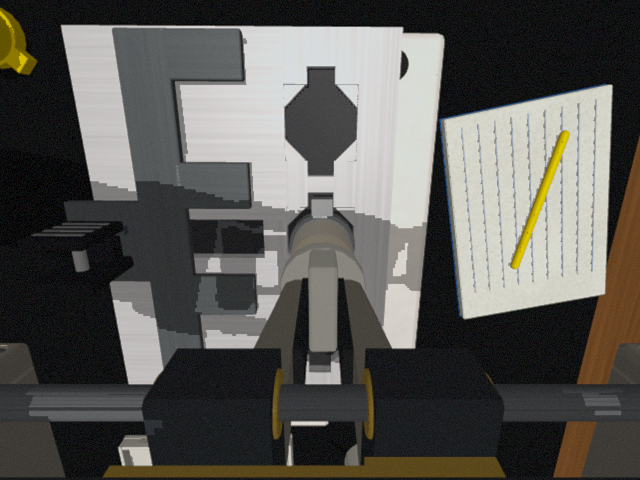

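```bash
python3 - <<'E'
from h import *
ps=env.camera_params("scene");pd=env.camera_params("side")
print("spout tip",tri([(ps,170,274),(pd,427,330)]),"bend",tri([(ps,153,283),(pd,453,331)]),"cap",tri([(ps,151,303),(pd,461,351)]))
for X in ([.502,-.372,.004],): print(proj(ps,X),proj(pd,X))
E
```

```text
spout tip [ 0.65094091 -0.31096775  0.16200436] bend [ 0.68607849 -0.33990623  0.18805247] cap [ 0.70247493 -0.35643379  0.1428012 ]
[156.31378044 270.33172887] [352.87863218 416.33880785]
```

>>> {"name": "step_arm", "arguments": {
  "commands": [
    {"slide": [0,0,-1.5],"roll": 0,"jaw": 0.5},
    {"slide": [0,0,-1.5],"roll": 0,"jaw": 0.5},
    {"slide": [0,0,-1.5],"roll": 0,"jaw": 0.5},
    {"slide": [-2,-1,0],"roll": 0,"jaw": 0.5},
    {"slide": [-3,-1.5,0],"roll": 0,"jaw": 0.5}
  ]
}}

```text
time: 13.95
tcp_pos: [0.6212, -0.0842, 0.1972]
ee_rot: [3.138, 0.001, 1.572]
force: [-0.2, -1.1, -1.8]
width: 0.0135
```

>>> {"name": "step_arm", "arguments": {
  "commands": [
    {"slide": [-4,-2,0],"roll": 0,"jaw": 0.5},
    {"slide": [-4,-2,0],"roll": 0,"jaw": 0.5},
    {"slide": [-4,-2,0],"roll": 0,"jaw": 0.5},
    {"slide": [-4,-2,0],"roll": 0,"jaw": 0.5},
    {"slide": [-4,-2,0],"roll": 0,"jaw": 0.5}
  ]
}}

```text
time: 14.45
tcp_pos: [0.5191, -0.2863, 0.1965]
ee_rot: [3.14, 0.002, 1.569]
force: [0.8, -0.0, -2.6]
width: 0.0136
```

>>> {"name": "step_arm", "arguments": {
  "commands": [
    {"slide": [-3,-2,0],"roll": 0,"jaw": 0.5},
    {"slide": [-3,-1.5,0],"roll": 0,"jaw": 0.5},
    {"slide": [-2,-0.5,0],"roll": 0,"jaw": 0.5},
    {"slide": [-0.7,0,0],"roll": 0,"jaw": 0.5},
    {"slide": [0,0,0],"roll": 0,"jaw": 0.5}
  ]
}}

```text
time: 14.95
tcp_pos: [0.4801, -0.3717, 0.1951]
ee_rot: [3.141, 0.0, 1.568]
force: [0.0, 0.1, -2.3]
width: 0.0138
```

```bash
python3 snap.py wrist w12; python3 snap.py side sd12 250 180 530 390;python3 snap.py scene sc12
```

```text
14.95 [ 0.4801 -0.3717  0.1951] [3.1408 0.0001 1.5683] F [ 0.0004  0.143  -2.2798] w 0.013817460376564922
15.0 [ 0.4803 -0.3707  0.1948] [ 3.141  -0.0006  1.5694] F [ 0.4777  0.5494 -2.6885] w 0.01375649796014814
15.05 [ 0.4803 -0.3702  0.1947] [ 3.1413 -0.0007  1.5701] F [ 0.4858  0.4865 -2.9781] w 0.013514658818704077
```

View pics/w12.png

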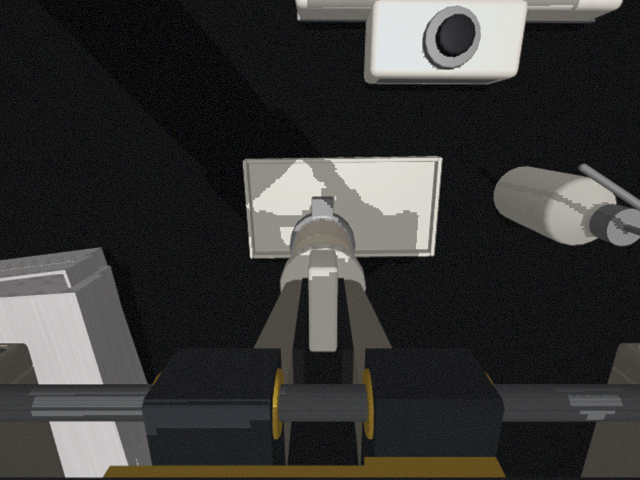

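View pics/sd12.png

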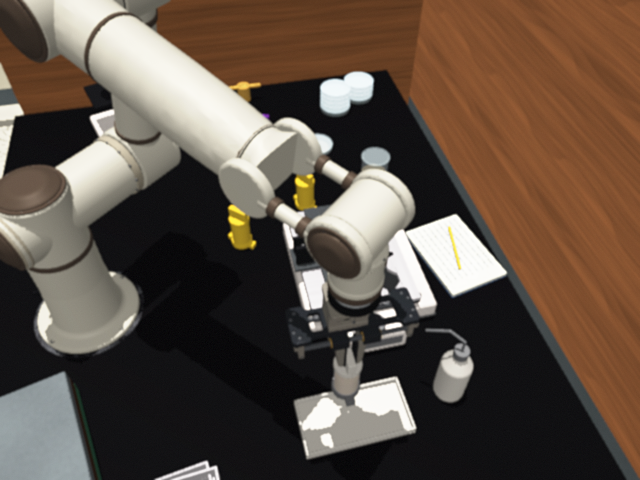

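View pics/sc12.png

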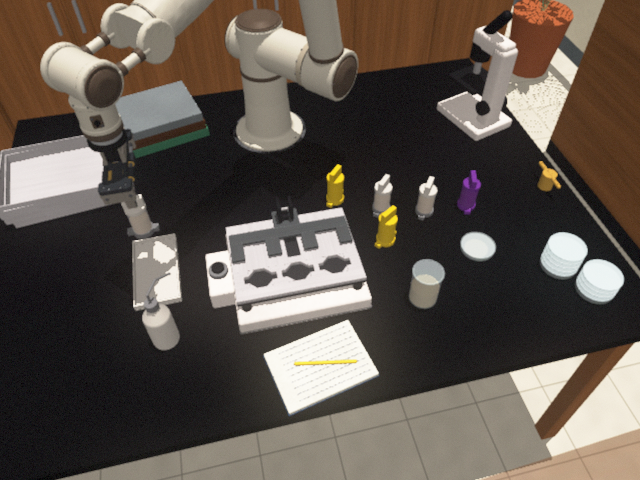

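```bash
python3 - <<'E'
from h import *
import pickle
p=pickle.load(open("w12.pkl","rb"));np.set_printoptions(precision=4,suppress=True)
q=np.array([ray(p,u,v,.018)[:2] for u,v in [(244,159),(441,156),(437,258),(249,259)]]);print("outer",q.tolist(),q.mean(0))
print("button",ray(p,459,34,.084))
E
```

```text
outer [[0.39939520131355843, -0.31697749875319436], [0.6057574518339174, -0.3142485173078068], [0.6122952310787662, -0.42795760094699453], [0.3975727429404797, -0.4287338982340029]] [ 0.5038 -0.372 ]
button [ 0.589  -0.2161  0.084 ]
```

>>> {"name": "step_arm", "arguments": {
  "commands": [
    {"slide": [0,0,2.6],"roll": 0,"jaw": 0.5},
    {"slide": [0,0,2.6],"roll": 0,"jaw": 0.5},
    {"slide": [0,0,2.6],"roll": 0,"jaw": 0.5},
    {"slide": [0,0,2.6],"roll": 0,"jaw": 0.5},
    {"slide": [0,0,1.4],"roll": 0,"jaw": 0.5}
  ]
}}

```text
time: 15.6
tcp_pos: [0.479, -0.3689, 0.0741]
ee_rot: [-3.139, -0.003, 1.571]
force: [-0.7, 0.1, -3.7]
width: 0.0135
```

>>> {"name": "step_arm", "arguments": {
  "commands": [
    {"slide": [0,0,0.3],"roll": 0,"jaw": 0.5},
    {"slide": [0,0,0.2],"roll": 0,"jaw": 0.5},
    {"slide": [0,0,0.1],"roll": 0,"jaw": 0.5},
    {"slide": [0,0,0.1],"roll": 0,"jaw": 0.5},
    {"slide": [0,0,0],"roll": 0,"jaw": 0.5}
  ]
}}

```text
time: 16.1
tcp_pos: [0.4798, -0.3719, 0.0705]
ee_rot: [3.141, 0.001, 1.569]
force: [0.6, 0.2, -1.6]
width: 0.0136
```

>>> {"name": "step_arm", "arguments": {
  "commands": [
    {"slide": [0,0,0.1],"roll": 0,"jaw": 0.5},
    {"slide": [0,0,0.1],"roll": 0,"jaw": 0.5},
    {"slide": [0,0,0.1],"roll": 0,"jaw": 0.5},
    {"slide": [0,0,0],"roll": 0,"jaw": 0.5},
    {"slide": [0,0,0],"roll": 0,"jaw": 0.5}
  ]
}}

```text
time: 16.6
tcp_pos: [0.4794, -0.3714, 0.0666]
ee_rot: [-3.142, -0.0, 1.569]
force: [-0.3, -0.2, -2.9]
width: 0.014
```

>>> {"name": "step_arm", "arguments": {
  "commands": [
    {"slide": [0,0,0.1],"roll": 0,"jaw": 0.5},
    {"slide": [0,0,0.05],"roll": 0,"jaw": 0.5},
    {"slide": [0,0,0.05],"roll": 0,"jaw": 0.5},
    {"slide": [0,0,0],"roll": 0,"jaw": 0.5},
    {"slide": [0,0,0],"roll": 0,"jaw": 0.5}
  ]
}}

```text
time: 17.1
tcp_pos: [0.4797, -0.3718, 0.0666]
ee_rot: [3.141, 0.001, 1.569]
force: [-3.1, 3.0, 8.6]
width: 0.0135
```

```bash
python3 snap.py side sd13 280 290 460 425; python3 snap.py wrist w13
```

```text
17.1 [ 0.4797 -0.3718  0.0666] [3.1412 0.0008 1.569 ] F [-3.0818  3.0396  8.6056] w 0.01350893268454282
17.15 [ 0.4797 -0.3717  0.0666] [3.1412 0.0008 1.569 ] F [-2.207   2.6374  8.4406] w 0.013698314090224291
```

View pics/sd13c.png

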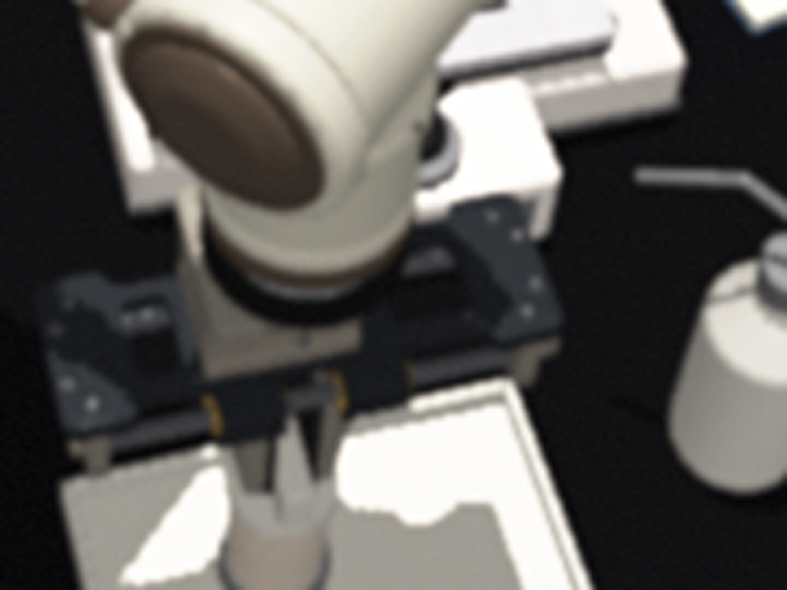

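View pics/w13.png

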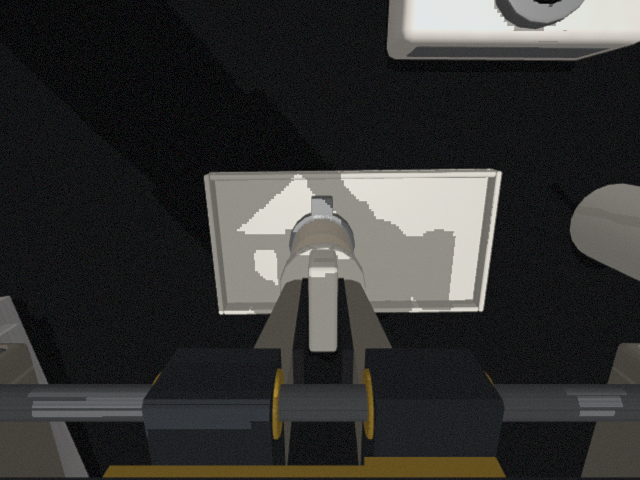

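>>> {"name": "step_arm", "arguments": {
  "commands": [
    {"slide": [0,0,-0.1],"roll": 0,"jaw": 0.5},
    {"slide": [0,0,0],"roll": 0,"jaw": 2},
    {"slide": [0,0,0],"roll": 0,"jaw": 4},
    {"slide": [0,0,0],"roll": 0,"jaw": 4},
    {"slide": [0,0,-1],"roll": 0,"jaw": 4}
  ]
}}

```text
time: 17.7
tcp_pos: [0.4785, -0.3704, 0.0743]
ee_rot: [-3.139, -0.002, 1.569]
force: [-0.5, -0.6, -0.2]
width: 0.0392
```

>>> {"name": "step_arm", "arguments": {
  "commands": [
    {"slide": [0,0,-4],"roll": 0,"jaw": 4},
    {"slide": [0,0,-4],"roll": 0,"jaw": 4},
    {"slide": [0,0,-4],"roll": 0,"jaw": 4},
    {"slide": [0,0,-3],"roll": 0,"jaw": 4},
    {"slide": [0,0,0],"roll": 0,"jaw": 4}
  ]
}}

```text
time: 18.2
tcp_pos: [0.4816, -0.3738, 0.2326]
ee_rot: [3.134, 0.009, 1.569]
force: [0.2, 0.2, -0.5]
width: 0.0399
```

```bash
python3 snap.py wrist w14; python3 snap.py scene sc14 320 140 560 300
```

```text
18.2 [ 0.4816 -0.3738  0.2326] [3.1341 0.0086 1.5688] F [ 0.1923  0.1711 -0.4665] w 0.03988510113400191
18.25 [ 0.4807 -0.3727  0.2292] [3.1373 0.0048 1.5688] F [ 0.4241  0.3116 -0.5537] w 0.039959604611859365
```

View pics/w14.png

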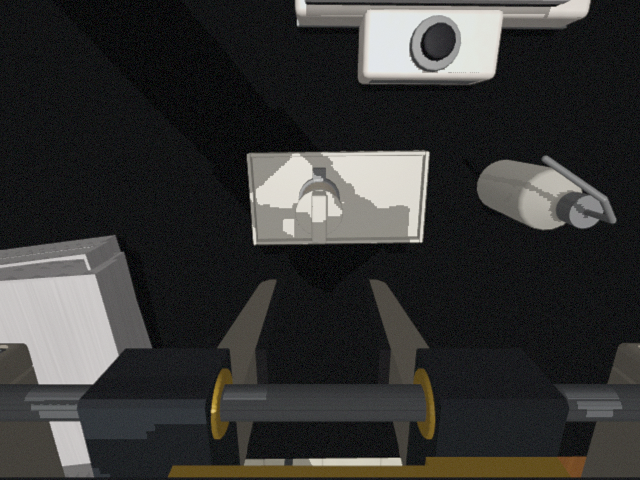

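View pics/sc14c.png

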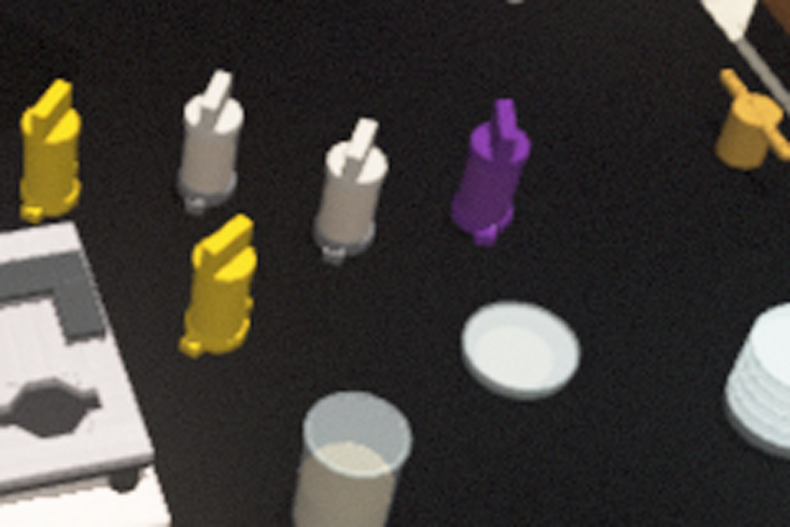

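>>> {"name": "step_arm", "arguments": {
  "commands": [
    {"slide": [2,-0.3,-2],"roll": 0,"jaw": 4},
    {"slide": [4,-0.3,-2],"roll": 0,"jaw": 4},
    {"slide": [4.5,-0.3,-1.5],"roll": 0,"jaw": 4},
    {"slide": [4.8,-0.3,-1],"roll": 0,"jaw": 4},
    {"slide": [4.8,-0.3,0],"roll": 0,"jaw": 4}
  ]
}}

```text
time: 18.8
tcp_pos: [0.4644, -0.1687, 0.2903]
ee_rot: [-3.141, -0.0, 1.568]
force: [0.4, -0.4, -0.2]
width: 0.0402
```

>>> {"name": "step_arm", "arguments": {
  "commands": [
    {"slide": [4.8,-0.3,0],"roll": 0,"jaw": 4},
    {"slide": [4.8,-0.3,0],"roll": 0,"jaw": 4},
    {"slide": [4.8,-0.3,0],"roll": 0,"jaw": 4},
    {"slide": [4.8,-0.3,0],"roll": 0,"jaw": 4},
    {"slide": [4.8,-0.3,0],"roll": 0,"jaw": 4}
  ]
}}

```text
time: 19.3
tcp_pos: [0.4489, 0.0716, 0.2886]
ee_rot: [-3.138, -0.0, 1.568]
force: [0.4, 0.1, 0.4]
width: 0.04
```

>>> {"name": "step_arm", "arguments": {
  "commands": [
    {"slide": [4.8,-0.3,0],"roll": 0,"jaw": 4},
    {"slide": [4.5,0,0],"roll": 0,"jaw": 4},
    {"slide": [3.5,0,0],"roll": 0,"jaw": 4},
    {"slide": [2,0,0],"roll": 0,"jaw": 4},
    {"slide": [0,0,0],"roll": 0,"jaw": 4}
  ]
}}

```text
time: 19.8
tcp_pos: [0.4461, 0.2196, 0.2883]
ee_rot: [-3.137, 0.0, 1.573]
force: [0.3, -1.0, -0.7]
width: 0.04
```

```bash
python3 snap.py wrist w15
```

```text
19.8 [0.4461 0.2196 0.2883] [-3.1374  0.0004  1.5725] F [ 0.289  -1.0117 -0.7251] w 0.040006706286309576
```

View pics/w15.png

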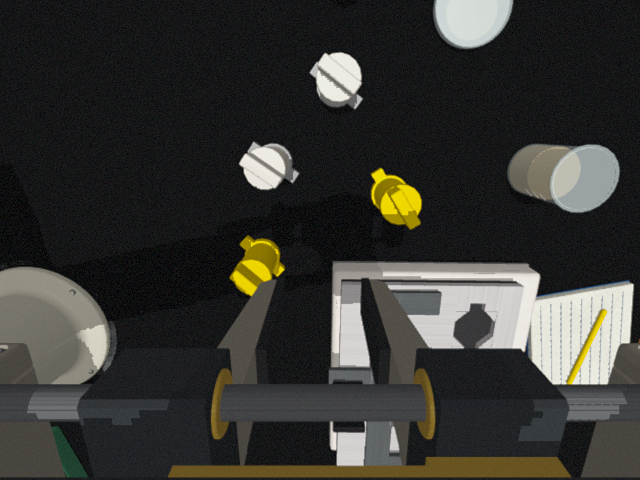

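```bash
python3 - <<'E'
from h import *
a=cv2.imread("pics/w15.png");crop(a,230,30,390,150,"w15a.png",4.9);crop(a,220,120,340,210,"w15b.png",6.5)
E
```

```text
(no output)
```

View pics/w15a.png

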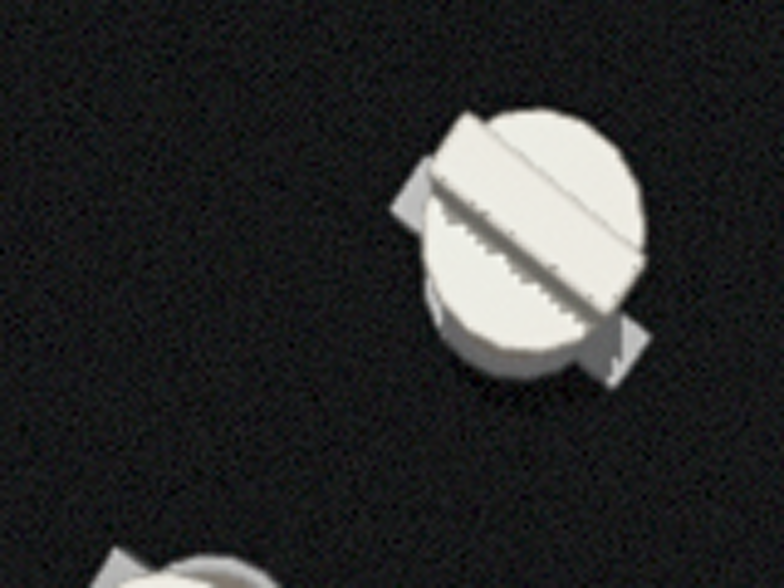

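View pics/w15b.png

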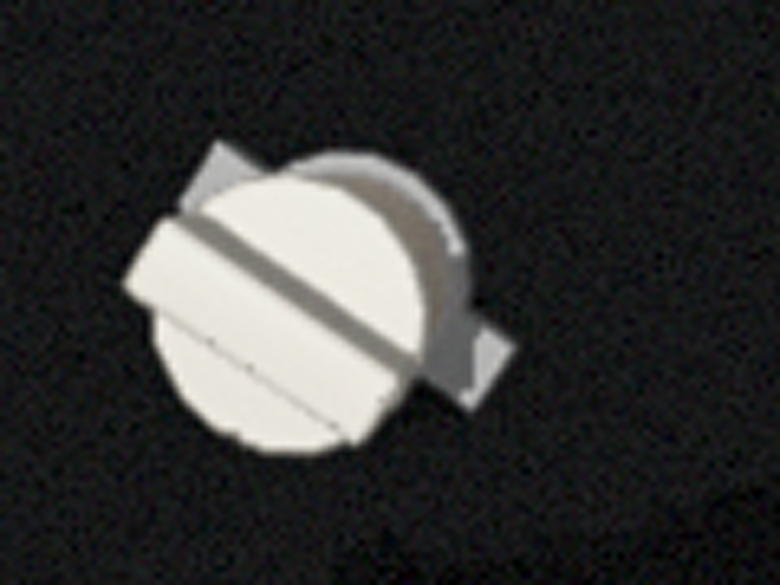

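```bash
python3 - <<'E'
from h import *
import pickle
p=pickle.load(open("w15.pkl","rb"));np.set_printoptions(precision=4,suppress=True)
B=[(466,112),(645,262),(608,316),(432,178)];A=[(170,217),(403,375),(352,444),(124,285)]
for n,P,o,s in (("B",B,(230,30),4.9),("A",A,(220,120),6.5)):
    q=np.array([ray(p,o[0]+u/s,o[1]+v/s,.112)[:2] for u,v in P]);d=(q[1]+q[2]-q[0]-q[3])/2;w=(q[0]+q[1]-q[2]-q[3])/2
    print(n,q.mean(0),"len",np.linalg.norm(d),"thick",np.linalg.norm(w),"wing dir",np.degrees(np.arctan2(d[1],d[0])), "perp",np.degrees(np.arctan2(w[1],w[0])))
for n,(u,v) in dict(y1=(256,272),y2=(400,205)).items(): print(n,ray(p,u,v,.086))
E
```

```text
B [0.4635 0.3551] len 0.044462619198951066 thick 0.012960353445728207 wing dir -36.14858806603428 perp 57.73100951759079
A [0.3811 0.2616] len 0.04427142681199654 thick 0.013904147998681435 wing dir -34.975733592352555 perp 52.60318688844661
y1 [0.3648 0.1354 0.086 ]
y2 [0.5367 0.2201 0.086 ]
```

>>> {"name": "step_arm", "arguments": {
  "commands": [
    {"slide": [4.5,0.58,0],"roll": 0,"jaw": 4},
    {"slide": [4.5,0.58,0],"roll": 0,"jaw": 4},
    {"slide": [4.5,0.58,0],"roll": 0,"jaw": 4},
    {"slide": [0,0,2],"roll": -0.14,"jaw": 4},
    {"slide": [0,0,2],"roll": -0.14,"jaw": 4}
  ]
}}

```text
time: 20.35
tcp_pos: [0.4656, 0.3523, 0.2491]
ee_rot: [-3.141, 0.001, 1.855]
force: [0.6, -0.6, -0.2]
width: 0.0401
```

>>> {"name": "step_arm", "arguments": {
  "commands": [
    {"slide": [0,0,2],"roll": -0.14,"jaw": 4},
    {"slide": [0,0,2],"roll": -0.14,"jaw": 4},
    {"slide": [0,0,2],"roll": -0.14,"jaw": 4},
    {"slide": [0,0,0],"roll": -0.14,"jaw": 4},
    {"slide": [0,0,0],"roll": -0.1,"jaw": 4}
  ]
}}

```text
time: 20.85
tcp_pos: [0.4648, 0.3505, 0.1884]
ee_rot: [-3.138, -0.002, 2.512]
force: [-0.1, -0.3, 0.0]
width: 0.0401
```

>>> {"name": "step_arm", "arguments": {
  "commands": [
    {"slide": [0,0,0],"roll": 0,"jaw": 4},
    {"slide": [0,0,0],"roll": 0,"jaw": 4},
    {"slide": [0,0,0],"roll": 0,"jaw": 4},
    {"slide": [0,0,0],"roll": 0,"jaw": 4},
    {"slide": [0,0,0],"roll": 0,"jaw": 4}
  ]
}}

```text
time: 21.35
tcp_pos: [0.4653, 0.3526, 0.1907]
ee_rot: [3.142, 0.0, 2.508]
force: [0.5, -0.2, 0.9]
width: 0.0401
```

```bash
python3 snap.py wrist w16 260 180 420 300
```

```text
21.35 [0.4653 0.3526 0.1907] [3.1415 0.0001 2.5082] F [ 0.5341 -0.1838  0.9327] w 0.040116142896033276
```

View pics/w16.png

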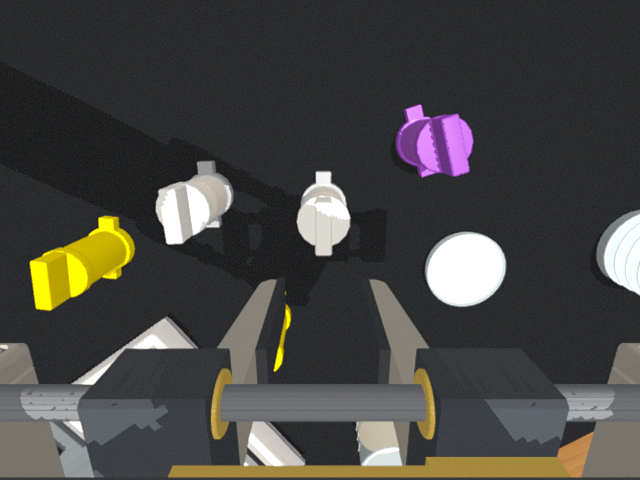

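View pics/w16c.png

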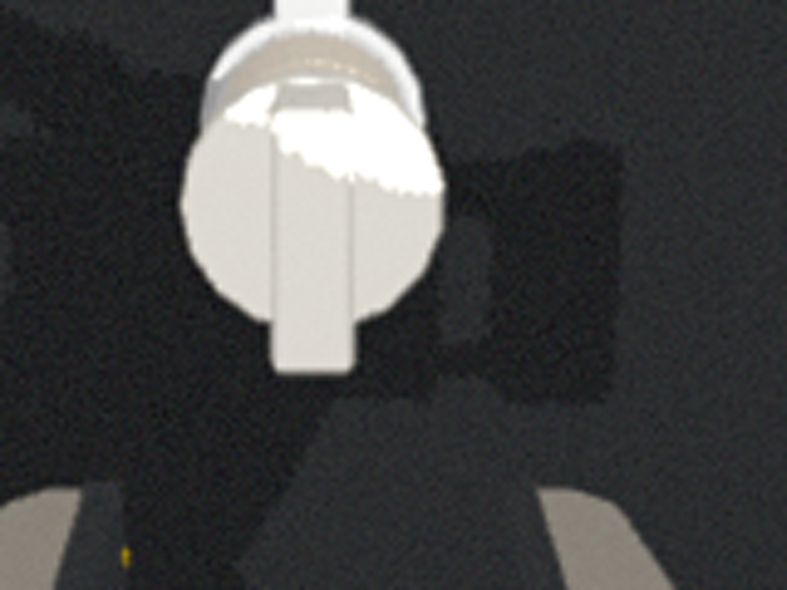

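```bash
cat > wing.py <<'E'
import sys,pickle
from h import *
np.set_printoptions(precision=4,suppress=True)
# usage: wing.py name z u0 v0 scale  pts(u,v)x4 : far-left far-right near-right near-left
name,z,u0,v0,s=sys.argv[1],*map(float,sys.argv[2:6]);P=np.array(list(map(float,sys.argv[6:]))).reshape(-1,2)
p=pickle.load(open(name+".pkl","rb"))
q=np.array([ray(p,u0+u/s,v0+v/s,z)[:2] for u,v in P]);c=q.mean(0)
d=(q[0]+q[1]-q[2]-q[3])/2
print("centre",c,"len",np.linalg.norm(d),"dir",np.arctan2(d[1],d[0]))
st=env.sense();y=st['ee_rot'][2];t=st['tcp_pos'][:2];e=c-t
print("tcp",st['tcp_pos'],"yaw",y,"shift tool x,y cm",100*(e@[np.cos(y),np.sin(y)]),100*(e@[np.sin(y),-np.cos(y)]))
E
python3 wing.py w16 .112 260 180 4.92 275 108 352 108 355 372 271 372
```

```text
centre [0.4629 0.3567] len 0.04587300741271047 dir 2.5082026973912246
tcp [0.4653 0.3527 0.1907] yaw 2.5083532380231253 shift tool x,y cm 0.4315459324064542 0.18326928235977208
```

>>> {"name": "step_arm", "arguments": {
  "commands": [
    {"slide": [0.4,0.1,2.5],"roll": 0,"jaw": 4},
    {"slide": [0,0,2.8],"roll": 0,"jaw": 4},
    {"slide": [0,0,2.8],"roll": 0,"jaw": 4},
    {"slide": [0,0,2.6],"roll": 0,"jaw": 4},
    {"slide": [0,0,1.2],"roll": 0,"jaw": 4}
  ]
}}

```text
time: 21.9
tcp_pos: [0.4609, 0.3551, 0.0689]
ee_rot: [-3.138, -0.002, 2.509]
force: [0.2, -0.2, -0.3]
width: 0.0398
```

>>> {"name": "step_arm", "arguments": {
  "commands": [
    {"slide": [0,0,0.7],"roll": 0,"jaw": 4},
    {"slide": [0,0,0],"roll": 0,"jaw": 4},
    {"slide": [0,0,0],"roll": 0,"jaw": 2},
    {"slide": [0,0,0],"roll": 0,"jaw": 0.5},
    {"slide": [0,0,0],"roll": 0,"jaw": 0.5}
  ]
}}

```text
time: 22.4
tcp_pos: [0.4634, 0.3562, 0.0657]
ee_rot: [3.14, 0.001, 2.509]
force: [0.6, 0.0, -0.3]
width: 0.0181
```

>>> {"name": "step_arm", "arguments": {
  "commands": [
    {"slide": [0,0,0],"roll": 0,"jaw": 0.5},
    {"slide": [0,0,0],"roll": 0,"jaw": 0.5},
    {"slide": [0,0,-0.5],"roll": 0,"jaw": 0.5},
    {"slide": [0,0,-1],"roll": 0,"jaw": 0.5},
    {"slide": [0,0,-1.5],"roll": 0,"jaw": 0.5}
  ]
}}

```text
time: 22.9
tcp_pos: [0.4616, 0.3554, 0.0942]
ee_rot: [-3.139, -0.001, 2.509]
force: [0.4, 0.8, -3.4]
width: 0.0139
```

```bash
python3 snap.py wrist w17 260 180 420 300
```

```text
22.9 [0.4616 0.3554 0.0942] [-3.1394 -0.0013  2.5088] F [ 0.4462  0.8127 -3.3827] w 0.01392051580730641
```

View pics/w17.png

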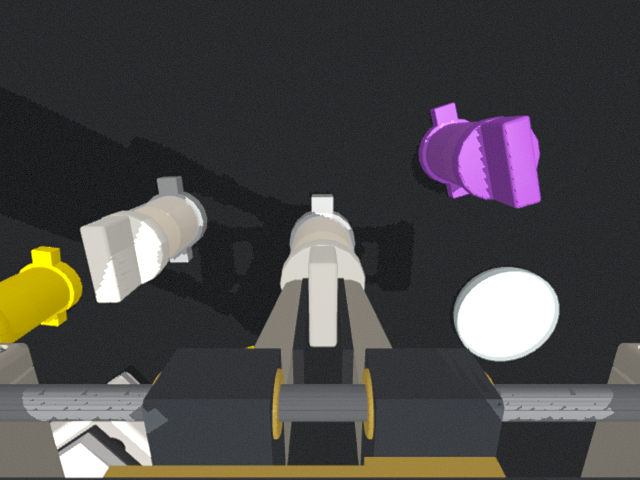

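>>> {"name": "step_arm", "arguments": {
  "commands": [
    {"slide": [0,0,-2.2],"roll": 0,"jaw": 0.5},
    {"slide": [0,0,-2.2],"roll": 0.15,"jaw": 0.5},
    {"slide": [0,0,-2.2],"roll": 0.15,"jaw": 0.5},
    {"slide": [0,0,-2.2],"roll": 0.15,"jaw": 0.5},
    {"slide": [0,0,-2.2],"roll": 0.15,"jaw": 0.5}
  ]
}}

```text
time: 23.45
tcp_pos: [0.4628, 0.3559, 0.2063]
ee_rot: [3.141, -0.0, 1.903]
force: [0.2, -0.6, -2.7]
width: 0.014
```

>>> {"name": "step_arm", "arguments": {
  "commands": [
    {"slide": [0,0,0],"roll": 0.15,"jaw": 0.5},
    {"slide": [0,0,0],"roll": 0.15,"jaw": 0.5},
    {"slide": [0,0,0],"roll": 0.043,"jaw": 0.5},
    {"slide": [-2,1.2,0],"roll": 0,"jaw": 0.5},
    {"slide": [-3,1.8,0],"roll": 0,"jaw": 0.5}
  ]
}}

```text
time: 23.95
tcp_pos: [0.4921, 0.3065, 0.2054]
ee_rot: [3.141, -0.001, 1.569]
force: [0.1, -0.6, -3.5]
width: 0.0136
```

>>> {"name": "step_arm", "arguments": {
  "commands": [
    {"slide": [-4,2.4,0],"roll": 0,"jaw": 0.5},
    {"slide": [-4,2.4,0],"roll": 0,"jaw": 0.5},
    {"slide": [-4,2.4,0],"roll": 0,"jaw": 0.5},
    {"slide": [-4,2.4,0],"roll": 0,"jaw": 0.5},
    {"slide": [-4,2.4,0],"roll": 0,"jaw": 0.5}
  ]
}}

```text
time: 24.45
tcp_pos: [0.6124, 0.1034, 0.2055]
ee_rot: [3.14, -0.0, 1.566]
force: [0.5, 0.4, -2.0]
width: 0.0142
```

```bash
python3 snap.py wrist w18
```

```text
24.45 [0.6124 0.1034 0.2055] [ 3.1402 -0.0002  1.5658] F [ 0.5042  0.3691 -2.0354] w 0.014157863873731982
```

View pics/w18.png

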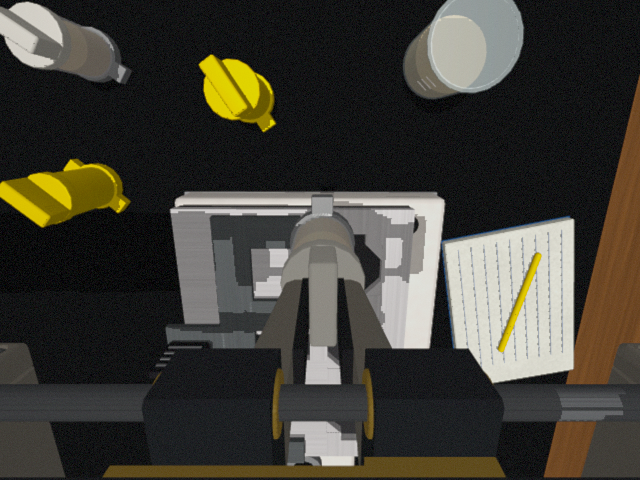

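>>> {"name": "step_arm", "arguments": {
  "commands": [
    {"slide": [-2.5,1.65,0],"roll": 0,"jaw": 0.5},
    {"slide": [-2.5,1.65,0],"roll": 0,"jaw": 0.5},
    {"slide": [0,0,1.5],"roll": 0,"jaw": 0.5},
    {"slide": [0,0,1.5],"roll": 0,"jaw": 0.5},
    {"slide": [0,0,1],"roll": 0,"jaw": 0.5}
  ]
}}

```text
time: 25.0
tcp_pos: [0.6426, 0.056, 0.1624]
ee_rot: [-3.138, -0.001, 1.567]
force: [0.7, 0.6, -2.8]
width: 0.0137
```

>>> {"name": "step_arm", "arguments": {
  "commands": [
    {"slide": [0,0,0],"roll": 0,"jaw": 0.5},
    {"slide": [0,0,0],"roll": 0,"jaw": 0.5},
    {"slide": [0,0,0],"roll": 0,"jaw": 0.5},
    {"slide": [0,0,0],"roll": 0,"jaw": 0.5},
    {"slide": [0,0,0],"roll": 0,"jaw": 0.5}
  ]
}}

```text
time: 25.5
tcp_pos: [0.6445, 0.055, 0.1653]
ee_rot: [3.14, 0.0, 1.566]
force: [-0.2, 0.4, -3.5]
width: 0.014
```

```bash
python3 snap.py wrist w19 260 150 400 255; python3 snap.py side sd19 300 150 450 262
```

```text
25.5 [0.6445 0.055  0.1653] [3.1404 0.0001 1.566 ] F [-0.2395  0.4407 -3.4909] w 0.014021737453915925
25.55 [0.6444 0.0549 0.1651] [3.1407 0.0001 1.5659] F [-0.2208 -0.1029 -3.4948] w 0.013512172946359546
```

View pics/w19c.png

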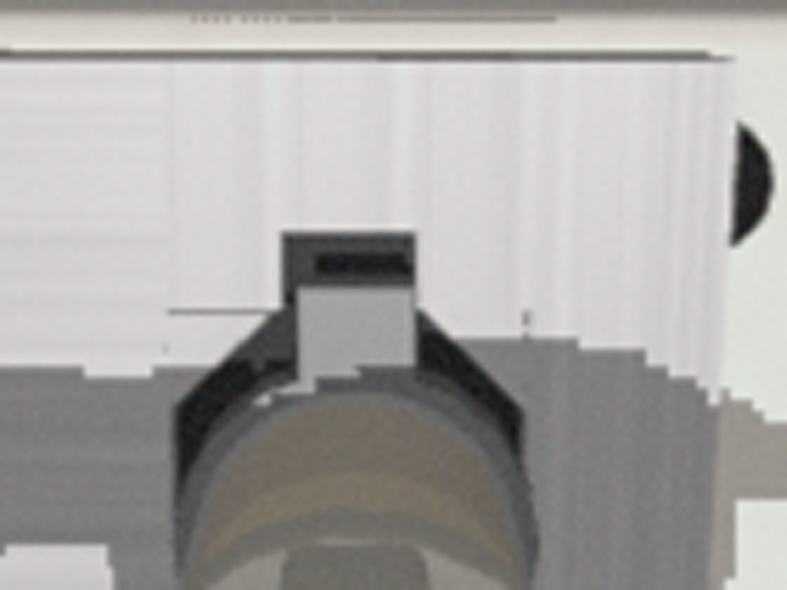

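View pics/sd19c.png

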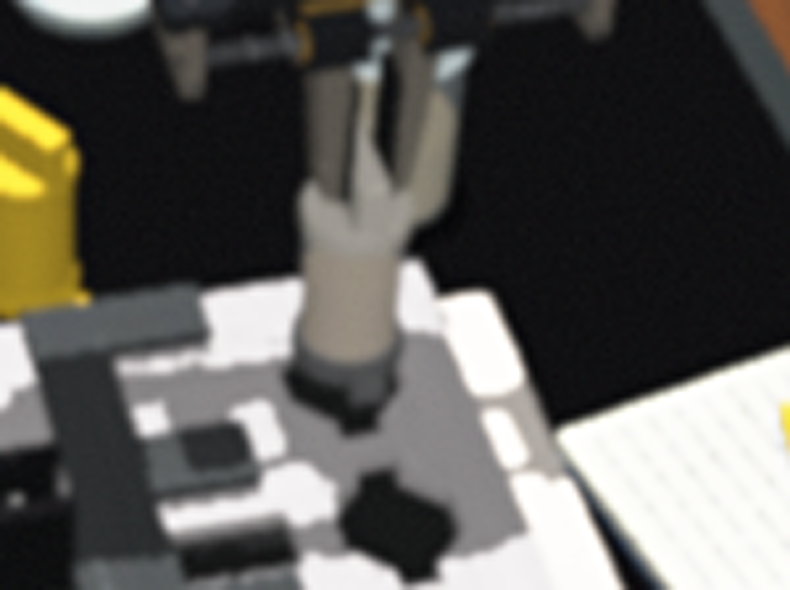

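```bash
python3 - <<'E'
from h import *
import pickle
p=pickle.load(open("w19.pkl","rb"));np.set_printoptions(precision=4,suppress=True)
f=lambda u,v,z: ray(p,260+u/5.62,150+v/5.62,z)
print("notch",f(283,233,.082),f(415,233,.082)); print("ear",f(298,288,.1127),f(415,288,.1127))
E
```

```text
notch [0.6362 0.0912 0.082 ] [0.6553 0.0911 0.082 ]
ear [0.6391 0.0892 0.1127] [0.6543 0.0891 0.1127]
```

>>> {"name": "step_arm", "arguments": {
  "commands": [
    {"slide": [0,-0.08,0.5],"roll": 0,"jaw": 0.5},
    {"slide": [0,0,0.5],"roll": 0,"jaw": 0.5},
    {"slide": [0,0,0.4],"roll": 0,"jaw": 0.5},
    {"slide": [0,0,0.3],"roll": 0,"jaw": 0.5},
    {"slide": [0,0,0.3],"roll": 0,"jaw": 0.5}
  ]
}}

```text
time: 26.1
tcp_pos: [0.6432, 0.0549, 0.1441]
ee_rot: [-3.141, -0.0, 1.566]
force: [-0.4, 0.4, -1.5]
width: 0.0133
```

>>> {"name": "step_arm", "arguments": {
  "commands": [
    {"slide": [0,0,0.2],"roll": 0,"jaw": 0.5},
    {"slide": [0,0,0.2],"roll": 0,"jaw": 0.5},
    {"slide": [0,0,0.2],"roll": 0,"jaw": 0.5},
    {"slide": [0,0,0.1],"roll": 0,"jaw": 0.5},
    {"slide": [0,0,0],"roll": 0,"jaw": 0.5}
  ]
}}

```text
time: 26.6
tcp_pos: [0.6437, 0.0547, 0.1385]
ee_rot: [3.141, 0.0, 1.566]
force: [-2.0, -1.9, 0.5]
width: 0.0138
```

>>> {"name": "step_arm", "arguments": {
  "commands": [
    {"slide": [0,0,0.1],"roll": 0,"jaw": 0.5},
    {"slide": [0,0,0.1],"roll": 0,"jaw": 0.5},
    {"slide": [0,0,0.1],"roll": 0,"jaw": 0.5},
    {"slide": [0,0,0],"roll": 0,"jaw": 0.5},
    {"slide": [0,0,0],"roll": 0,"jaw": 0.5}
  ]
}}

```text
time: 27.1
tcp_pos: [0.6448, 0.054, 0.1381]
ee_rot: [3.138, 0.002, 1.566]
force: [-3.4, -3.3, 12.0]
width: 0.0136
```

```bash
python3 snap.py wrist w20 260 150 400 255; python3 snap.py side sd20 300 150 450 262
```

```text
27.1 [0.6448 0.054  0.1381] [3.1376 0.0016 1.5658] F [-3.42   -3.311  11.9531] w 0.013637322351205851
27.15 [0.6448 0.054  0.1381] [3.1376 0.0016 1.5658] F [-2.6738 -2.4443 11.3698] w 0.01371853753449086
```

View pics/w20c.png

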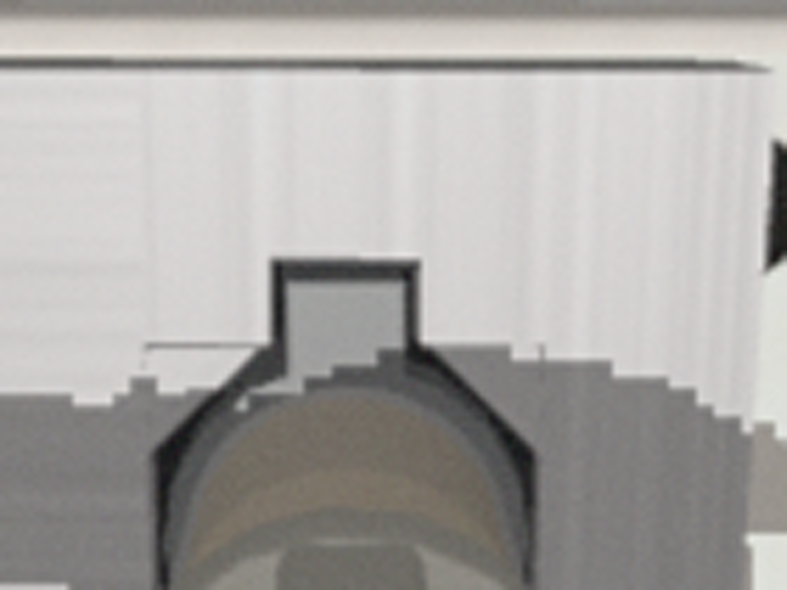

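View pics/sd20c.png

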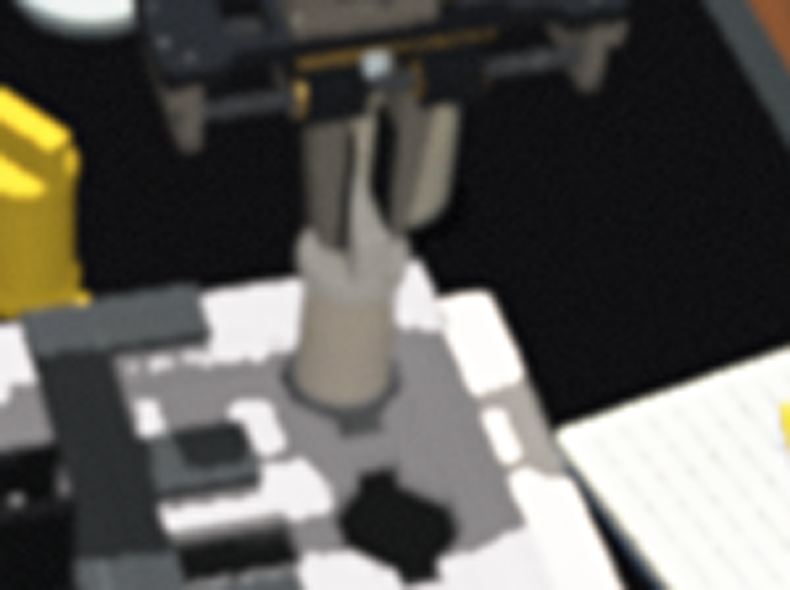

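The jar sits in seat 1 with its ear centred in the notch. Releasing.

>>> {"name": "step_arm", "arguments": {
  "commands": [
    {"slide": [0,0,-0.1],"roll": 0,"jaw": 0.5},
    {"slide": [0,0,0],"roll": 0,"jaw": 2},
    {"slide": [0,0,0],"roll": 0,"jaw": 4},
    {"slide": [0,0,0],"roll": 0,"jaw": 4},
    {"slide": [0,0,-1],"roll": 0,"jaw": 4}
  ]
}}

```text
time: 27.7
tcp_pos: [0.6419, 0.0552, 0.1438]
ee_rot: [-3.138, -0.0, 1.566]
force: [0.3, -0.1, -0.3]
width: 0.0395
```

>>> {"name": "step_arm", "arguments": {
  "commands": [
    {"slide": [0,0,-3],"roll": 0,"jaw": 4},
    {"slide": [0,0,-4],"roll": 0,"jaw": 4},
    {"slide": [0,0,-4],"roll": 0,"jaw": 4},
    {"slide": [0,0,-2],"roll": 0,"jaw": 4},
    {"slide": [0,0,0],"roll": 0,"jaw": 4}
  ]
}}

```text
time: 28.2
tcp_pos: [0.6455, 0.0548, 0.2808]
ee_rot: [3.133, 0.001, 1.566]
force: [0.1, -0.6, 1.2]
width: 0.0403
```

```bash
python3 snap.py wrist w21 ; python3 snap.py scene sc21 200 160 500 320
```

```text
28.2 [0.6455 0.0548 0.2808] [3.133  0.0007 1.5659] F [ 0.0599 -0.5718  1.1805] w 0.04030376493369468
28.25 [0.6443 0.0549 0.2775] [3.1378 0.0003 1.5659] F [-0.0843 -0.4055 -0.7964] w 0.04018223146803805
```

View pics/w21.png

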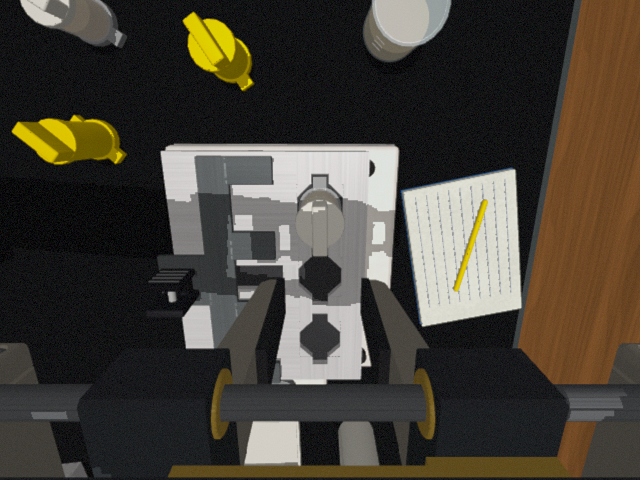

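View pics/sc21c.png

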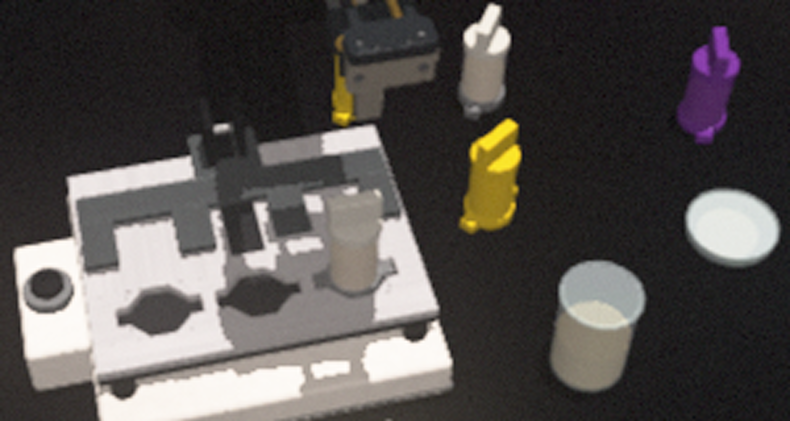

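>>> {"name": "step_arm", "arguments": {
  "commands": [
    {"slide": [1.3,-1.6,0],"roll": 0,"jaw": 4},
    {"slide": [2.6,-3.3,0],"roll": 0,"jaw": 4},
    {"slide": [2.6,-3.3,0],"roll": 0,"jaw": 4},
    {"slide": [2.6,-3.3,0],"roll": 0,"jaw": 4},
    {"slide": [2.6,-3.3,0],"roll": 0,"jaw": 4}
  ]
}}

```text
time: 28.8
tcp_pos: [0.4932, 0.1733, 0.2727]
ee_rot: [-3.137, 0.0, 1.565]
force: [0.8, 0.0, 0.4]
width: 0.0401
```

>>> {"name": "step_arm", "arguments": {
  "commands": [
    {"slide": [2.6,-3.3,0],"roll": 0,"jaw": 4},
    {"slide": [2.6,-3.3,0],"roll": 0,"jaw": 4},
    {"slide": [2.6,-3.3,0],"roll": 0,"jaw": 4},
    {"slide": [1.2,-1.7,0],"roll": 0,"jaw": 4},
    {"slide": [0,0,1],"roll": -0.14,"jaw": 4}
  ]
}}

```text
time: 29.3
tcp_pos: [0.3779, 0.2647, 0.2645]
ee_rot: [-3.14, -0.0, 1.712]
force: [0.9, -0.6, -0.0]
width: 0.0403
```

>>> {"name": "step_arm", "arguments": {
  "commands": [
    {"slide": [0,0,2],"roll": -0.14,"jaw": 4},
    {"slide": [0,0,2],"roll": -0.14,"jaw": 4},
    {"slide": [0,0,2],"roll": -0.14,"jaw": 4},
    {"slide": [0,0,1.8],"roll": -0.14,"jaw": 4},
    {"slide": [0,0,0],"roll": -0.14,"jaw": 4}
  ]
}}

```text
time: 29.8
tcp_pos: [0.3768, 0.262, 0.1821]
ee_rot: [-3.133, -0.005, 2.412]
force: [-0.6, -0.1, 0.3]
width: 0.0404
```

>>> {"name": "step_arm", "arguments": {
  "commands": [
    {"slide": [0,0,0],"roll": -0.11,"jaw": 4},
    {"slide": [0,0,0],"roll": 0,"jaw": 4},
    {"slide": [0,0,0],"roll": 0,"jaw": 4},
    {"slide": [0,0,0],"roll": 0,"jaw": 4},
    {"slide": [0,0,0],"roll": 0,"jaw": 4}
  ]
}}

```text
time: 30.3
tcp_pos: [0.3802, 0.2632, 0.1873]
ee_rot: [-3.141, -0.0, 2.515]
force: [0.8, 0.4, 0.0]
width: 0.0402
```

```bash
python3 snap.py wrist w22 260 180 420 300
```

```text
30.3 [0.3802 0.2632 0.1873] [-3.1413 -0.0002  2.5147] F [0.8139 0.4375 0.0389] w 0.040226058695844245
```

View pics/w22.png

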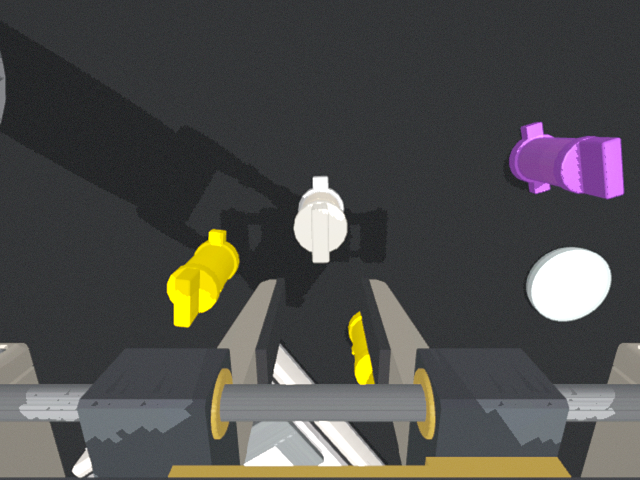

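View pics/w22c.png

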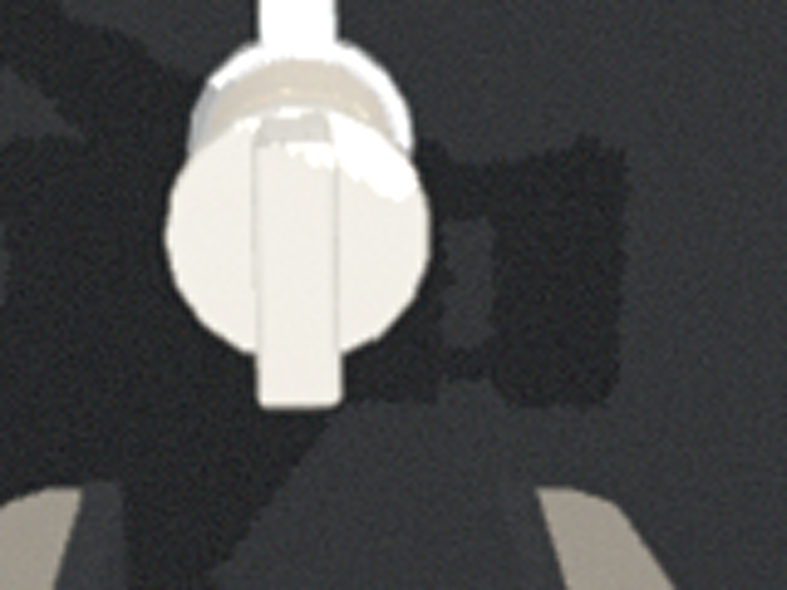

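```bash
python3 wing.py w22 .112 260 180 4.92 255 142 335 142 342 407 257 407
```

```text
centre [0.3803 0.2621] len 0.0460651803808303 dir 2.5300809224914893
tcp [0.3803 0.2632 0.1875] yaw 2.5149396134060353 shift tool x,y cm -0.058904874561049946 -0.09217173284369054
```

>>> {"name": "step_arm", "arguments": {
  "commands": [
    {"slide": [-0.05,-0.15,2.5],"roll": -0.012,"jaw": 4},
    {"slide": [0,0,2.8],"roll": 0,"jaw": 4},
    {"slide": [0,0,2.8],"roll": 0,"jaw": 4},
    {"slide": [0,0,2.5],"roll": 0,"jaw": 4},
    {"slide": [0,0,1.1],"roll": 0,"jaw": 4}
  ]
}}

```text
time: 30.85
tcp_pos: [0.3782, 0.2611, 0.0683]
ee_rot: [-3.138, -0.002, 2.527]
force: [-0.3, -1.1, -0.0]
width: 0.0402
```

>>> {"name": "step_arm", "arguments": {
  "commands": [
    {"slide": [0,0,0.6],"roll": 0,"jaw": 4},
    {"slide": [0,0,0],"roll": 0,"jaw": 4},
    {"slide": [0,0,0],"roll": 0,"jaw": 2},
    {"slide": [0,0,0],"roll": 0,"jaw": 0.5},
    {"slide": [0,0,0],"roll": 0,"jaw": 0.5}
  ]
}}

```text
time: 31.35
tcp_pos: [0.3806, 0.262, 0.0655]
ee_rot: [3.14, 0.001, 2.528]
force: [-0.5, 0.1, -1.1]
width: 0.0181
```

>>> {"name": "step_arm", "arguments": {
  "commands": [
    {"slide": [0,0,0],"roll": 0,"jaw": 0.5},
    {"slide": [0,0,0],"roll": 0,"jaw": 0.5},
    {"slide": [0,0,-0.5],"roll": 0,"jaw": 0.5},
    {"slide": [0,0,-1.5],"roll": 0,"jaw": 0.5},
    {"slide": [0,0,-2.5],"roll": 0,"jaw": 0.5}
  ]
}}

```text
time: 31.85
tcp_pos: [0.3779, 0.2611, 0.1081]
ee_rot: [-3.138, -0.003, 2.528]
force: [0.0, 1.5, -1.9]
width: 0.0138
```

```bash
python3 snap.py wrist w23
```

```text
31.85 [0.3779 0.2611 0.1081] [-3.1377 -0.0031  2.5277] F [ 0.0255  1.4642 -1.9206] w 0.013783334011302618
```

View pics/w23.png

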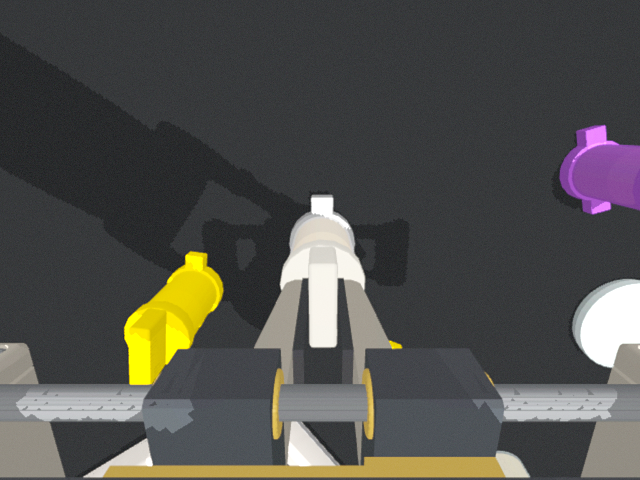

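>>> {"name": "step_arm", "arguments": {
  "commands": [
    {"slide": [0,0,-2.4],"roll": 0.1,"jaw": 0.5},
    {"slide": [0,0,-2.5],"roll": 0.15,"jaw": 0.5},
    {"slide": [0,0,-2.5],"roll": 0.15,"jaw": 0.5},
    {"slide": [0,0,-2.5],"roll": 0.15,"jaw": 0.5},
    {"slide": [0,0,-2.3],"roll": 0.15,"jaw": 0.5}
  ]
}}

```text
time: 32.4
tcp_pos: [0.3797, 0.2618, 0.232]
ee_rot: [-3.141, -0.0, 1.822]
force: [1.1, -0.9, -2.3]
width: 0.0135
```

>>> {"name": "step_arm", "arguments": {
  "commands": [
    {"slide": [0,0,0],"roll": 0.15,"jaw": 0.5},
    {"slide": [0,0,0],"roll": 0.112,"jaw": 0.5},
    {"slide": [-1.7,1.2,0],"roll": 0,"jaw": 0.5},
    {"slide": [-3,2,0],"roll": 0,"jaw": 0.5},
    {"slide": [-3.5,2.4,0],"roll": 0,"jaw": 0.5}
  ]
}}

```text
time: 32.9
tcp_pos: [0.4354, 0.1793, 0.2308]
ee_rot: [-3.141, -0.001, 1.568]
force: [0.7, 0.6, -2.6]
width: 0.0138
```

>>> {"name": "step_arm", "arguments": {
  "commands": [
    {"slide": [-3.5,2.4,0],"roll": 0,"jaw": 0.5},
    {"slide": [-3.5,2.4,0],"roll": 0,"jaw": 0.5},
    {"slide": [-3.5,2.4,0],"roll": 0,"jaw": 0.5},
    {"slide": [-3.5,2.4,0],"roll": 0,"jaw": 0.5},
    {"slide": [-3.5,2.4,0],"roll": 0,"jaw": 0.5}
  ]
}}

```text
time: 33.4
tcp_pos: [0.5552, 0.0024, 0.2306]
ee_rot: [-3.141, -0.001, 1.565]
force: [-0.3, 0.2, -2.8]
width: 0.0139
```

>>> {"name": "step_arm", "arguments": {
  "commands": [
    {"slide": [-3.5,2.4,0],"roll": 0,"jaw": 0.5},
    {"slide": [-3.5,2.4,0],"roll": 0,"jaw": 0.5},
    {"slide": [-3,2,0],"roll": 0,"jaw": 0.5},
    {"slide": [-2,1.6,0],"roll": 0,"jaw": 0.5},
    {"slide": [0,0,0],"roll": 0,"jaw": 0.5}
  ]
}}

```text
time: 33.9
tcp_pos: [0.6388, -0.1195, 0.2295]
ee_rot: [-3.14, 0.0, 1.563]
force: [-0.0, 0.5, -3.1]
width: 0.014
```

```bash
python3 snap.py wrist w24
```

```text
33.9 [ 0.6388 -0.1195  0.2295] [-3.1404  0.0002  1.5626] F [-0.0478  0.536  -3.0908] w 0.013951770713462047
```

View pics/w24.png

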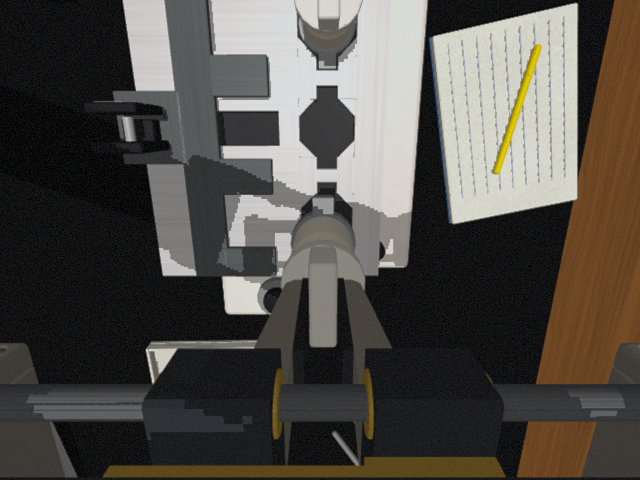

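>>> {"name": "step_arm", "arguments": {
  "commands": [
    {"slide": [-0.2,0.5,0],"roll": -0.002,"jaw": 0.5},
    {"slide": [0,0,2],"roll": 0,"jaw": 0.5},
    {"slide": [0,0,2],"roll": 0,"jaw": 0.5},
    {"slide": [0,0,1.5],"roll": 0,"jaw": 0.5},
    {"slide": [0,0,0.8],"roll": 0,"jaw": 0.5}
  ]
}}

```text
time: 34.45
tcp_pos: [0.642, -0.1173, 0.1667]
ee_rot: [-3.139, -0.001, 1.569]
force: [0.3, -0.5, -1.8]
width: 0.0139
```

>>> {"name": "step_arm", "arguments": {
  "commands": [
    {"slide": [0,0,0],"roll": 0,"jaw": 0.5},
    {"slide": [0,0,0],"roll": 0,"jaw": 0.5},
    {"slide": [0,0,0],"roll": 0,"jaw": 0.5},
    {"slide": [0,0,0],"roll": 0,"jaw": 0.5},
    {"slide": [0,0,0],"roll": 0,"jaw": 0.5}
  ]
}}

```text
time: 34.95
tcp_pos: [0.6434, -0.1188, 0.1693]
ee_rot: [3.141, 0.0, 1.568]
force: [0.3, -0.0, -2.8]
width: 0.014
```

```bash
python3 snap.py wrist w25 260 150 400 255
```

```text
34.95 [ 0.6434 -0.1188  0.1693] [3.1406 0.0004 1.5677] F [ 0.3394 -0.0166 -2.7611] w 0.013977320223292521
```

View pics/w25c.png

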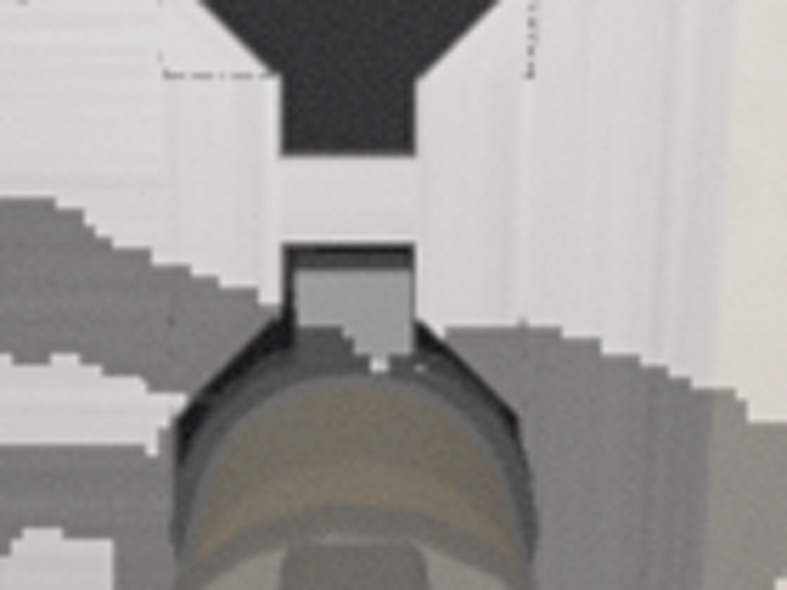

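```bash
python3 - <<'E'
from h import *
import pickle
p=pickle.load(open("w25.pkl","rb"));np.set_printoptions(precision=4,suppress=True)
f=lambda u,v,z: ray(p,260+u/5.62,150+v/5.62,z)
h=.1693-.0645+.012
print("notch",f(281,243,.082),f(415,243,.082)); print("ear",f(295,268,h),f(413,268,h))
E
```

```text
notch [ 0.6346 -0.0848  0.082 ] [ 0.6542 -0.0848  0.082 ]
ear [ 0.6376 -0.082   0.1168] [ 0.6528 -0.082   0.1168]
```

>>> {"name": "step_arm", "arguments": {
  "commands": [
    {"slide": [-0.48,-0.08,0],"roll": 0,"jaw": 0.5},
    {"slide": [0,0,0.5],"roll": 0,"jaw": 0.5},
    {"slide": [0,0,0.5],"roll": 0,"jaw": 0.5},
    {"slide": [0,0,0.5],"roll": 0,"jaw": 0.5},
    {"slide": [0,0,0.2],"roll": 0,"jaw": 0.5}
  ]
}}

```text
time: 35.5
tcp_pos: [0.6416, -0.1231, 0.1503]
ee_rot: [-3.14, -0.001, 1.568]
force: [0.4, -0.1, -2.3]
width: 0.0136
```

>>> {"name": "step_arm", "arguments": {
  "commands": [
    {"slide": [0,0,0],"roll": 0,"jaw": 0.5},
    {"slide": [0,0,0],"roll": 0,"jaw": 0.5},
    {"slide": [0,0,0],"roll": 0,"jaw": 0.5},
    {"slide": [0,0,0],"roll": 0,"jaw": 0.5},
    {"slide": [0,0,0],"roll": 0,"jaw": 0.5}
  ]
}}

```text
time: 36.0
tcp_pos: [0.6423, -0.1234, 0.1518]
ee_rot: [3.141, 0.0, 1.568]
force: [-0.7, -0.3, -2.9]
width: 0.0138
```

```bash
python3 snap.py wrist w26 260 150 400 255
```

```text
36.0 [ 0.6423 -0.1234  0.1518] [3.1412 0.0001 1.5678] F [-0.6984 -0.2617 -2.9039] w 0.01379257616864051
```

View pics/w26c.png

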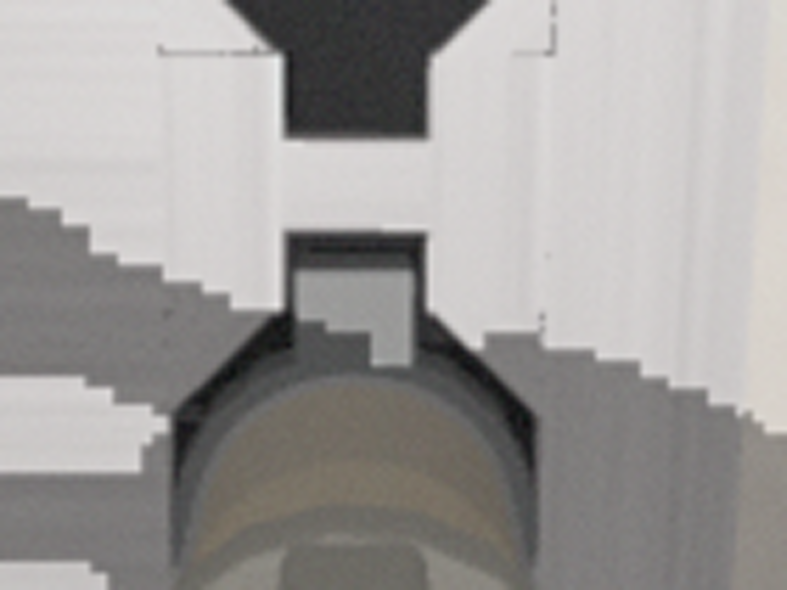

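```bash
python3 - <<'E'
from h import *
import pickle
p=pickle.load(open("w26.pkl","rb"));np.set_printoptions(precision=4,suppress=True)
f=lambda u,v,z: ray(p,260+u/5.62,150+v/5.62,z)
h=.0993
print("notch",f(286,233,.082),f(427,233,.082)); print("ear",f(295,268,h),f(413,268,h))
E
```

```text
notch [ 0.6348 -0.085   0.082 ] [ 0.6542 -0.085   0.082 ]
ear [ 0.6365 -0.0866  0.0993] [ 0.6517 -0.0866  0.0993]
```

>>> {"name": "step_arm", "arguments": {
  "commands": [
    {"slide": [-0.03,0.04,0.4],"roll": 0,"jaw": 0.5},
    {"slide": [0,0,0.4],"roll": 0,"jaw": 0.5},
    {"slide": [0,0,0.3],"roll": 0,"jaw": 0.5},
    {"slide": [0,0,0.2],"roll": 0,"jaw": 0.5},
    {"slide": [0,0,0.1],"roll": 0,"jaw": 0.5}
  ]
}}

```text
time: 36.55
tcp_pos: [0.6424, -0.1237, 0.1373]
ee_rot: [-3.141, -0.0, 1.568]
force: [-1.7, 0.2, -1.3]
width: 0.0136
```

>>> {"name": "step_arm", "arguments": {
  "commands": [
    {"slide": [0,0,0.1],"roll": 0,"jaw": 0.5},
    {"slide": [0,0,0.1],"roll": 0,"jaw": 0.5},
    {"slide": [0,0,0.0],"roll": 0,"jaw": 0.5},
    {"slide": [0,0,0.0],"roll": 0,"jaw": 0.5},
    {"slide": [0,0,0],"roll": 0,"jaw": 0.5}
  ]
}}

```text
time: 37.05
tcp_pos: [0.6428, -0.1238, 0.1373]
ee_rot: [3.141, 0.001, 1.568]
force: [-2.8, 0.7, 5.1]
width: 0.0139
```

```bash
python3 snap.py wrist w27 260 150 400 255
```

```text
37.05 [ 0.6428 -0.1238  0.1373] [3.1409 0.0005 1.5679] F [-2.7738  0.7492  5.0842] w 0.013864704084949438
```

View pics/w27c.png

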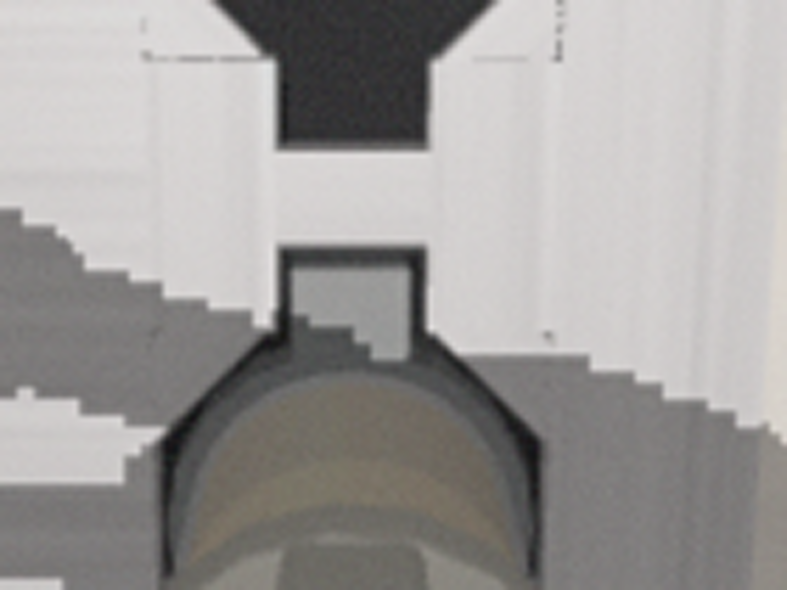

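>>> {"name": "step_arm", "arguments": {
  "commands": [
    {"slide": [0,0,-0.1],"roll": 0,"jaw": 0.5},
    {"slide": [0,0,0],"roll": 0,"jaw": 2},
    {"slide": [0,0,0],"roll": 0,"jaw": 4},
    {"slide": [0,0,0],"roll": 0,"jaw": 4},
    {"slide": [0,0,-1],"roll": 0,"jaw": 4}
  ]
}}

```text
time: 37.6
tcp_pos: [0.6415, -0.1233, 0.1451]
ee_rot: [-3.139, -0.001, 1.568]
force: [-0.6, 0.4, -0.3]
width: 0.0398
```

>>> {"name": "step_arm", "arguments": {
  "commands": [
    {"slide": [0,0,-3],"roll": 0,"jaw": 4},
    {"slide": [0,0,-4],"roll": 0,"jaw": 4},
    {"slide": [0,0,-4],"roll": 0,"jaw": 4},
    {"slide": [2.2,-4,0],"roll": 0,"jaw": 6},
    {"slide": [2.2,-4,0],"roll": 0,"jaw": 6}
  ]
}}

```text
time: 38.1
tcp_pos: [0.5636, -0.0799, 0.2594]
ee_rot: [3.137, 0.002, 1.567]
force: [-0.1, 0.6, 0.1]
width: 0.0536
```

>>> {"name": "step_arm", "arguments": {
  "commands": [
    {"slide": [2.2,-4,0],"roll": 0,"jaw": 6},
    {"slide": [2.1,-4.2,0],"roll": 0,"jaw": 6},
    {"slide": [0,0,0],"roll": 0.15,"jaw": 6},
    {"slide": [0,0,0],"roll": 0.15,"jaw": 6},
    {"slide": [0,0,0],"roll": 0.15,"jaw": 6}
  ]
}}

```text
time: 38.6
tcp_pos: [0.4808, -0.036, 0.2577]
ee_rot: [3.14, -0.0, 1.112]
force: [0.2, -0.2, -0.2]
width: 0.0599
```

>>> {"name": "step_arm", "arguments": {
  "commands": [
    {"slide": [0,0,0],"roll": 0.15,"jaw": 6},
    {"slide": [0,0,0],"roll": 0.15,"jaw": 6},
    {"slide": [0,0,0],"roll": 0.15,"jaw": 6},
    {"slide": [0,0,0],"roll": 0.15,"jaw": 6},
    {"slide": [0,0,0],"roll": 0.15,"jaw": 6}
  ]
}}

```text
time: 39.1
tcp_pos: [0.4811, -0.0362, 0.2576]
ee_rot: [3.141, -0.001, 0.362]
force: [-0.5, 0.4, -0.2]
width: 0.06
```

>>> {"name": "step_arm", "arguments": {
  "commands": [
    {"slide": [0,0,0],"roll": 0.15,"jaw": 6},
    {"slide": [0,0,0],"roll": 0.15,"jaw": 6},
    {"slide": [0,0,0],"roll": 0.07,"jaw": 6},
    {"slide": [0,0,0],"roll": 0,"jaw": 6},
    {"slide": [0,0,0],"roll": 0,"jaw": 6}
  ]
}}

```text
time: 39.6
tcp_pos: [0.481, -0.0363, 0.2572]
ee_rot: [3.141, -0.001, -0.0]
force: [-0.8, 0.1, 0.7]
width: 0.0602
```

```bash
python3 snap.py wrist w28;python3 snap.py side sd28 270 130 450 265;python3 snap.py scene sc28
```

```text
39.6 [ 0.481  -0.0363  0.2572] [ 3.1413 -0.0009 -0.0005] F [-0.7542  0.0653  0.7115] w 0.06015826382279187
39.65 [ 0.481  -0.0362  0.257 ] [ 3.1414 -0.0006 -0.0006] F [-0.4693  0.9745 -0.0058] w 0.0597983191068274
39.7 [ 0.4809 -0.0362  0.2569] [ 3.1415 -0.0004 -0.001 ] F [ 0.5085 -0.1532  0.0401] w 0.060027738523245465
```

View pics/w28.png

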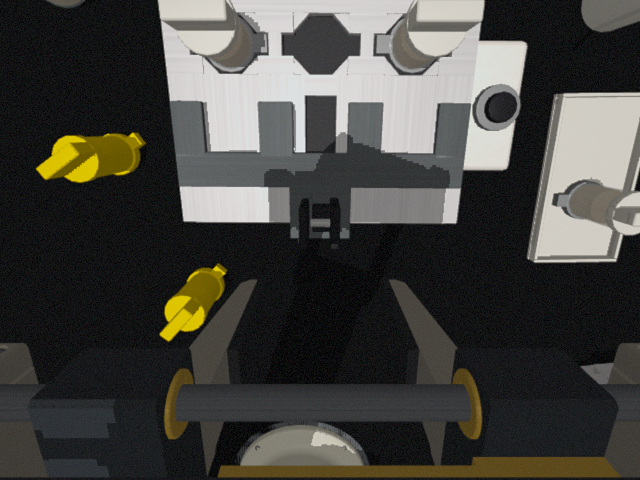

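View pics/sd28c.png

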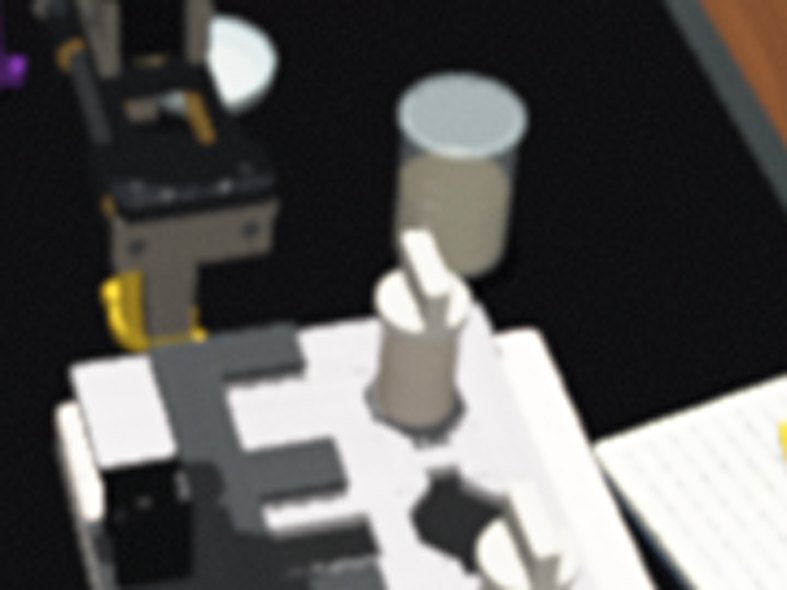

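View pics/sc28.png

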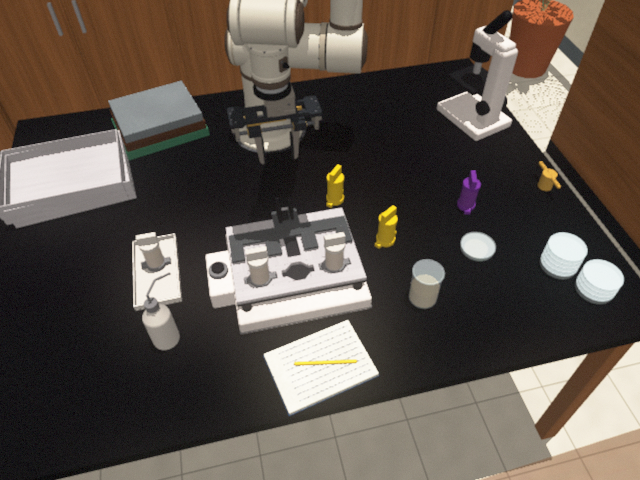

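>>> {"name": "step_arm", "arguments": {
  "commands": [
    {"slide": [0,0.1,3],"roll": -0.004,"jaw": 6},
    {"slide": [0,0,3],"roll": 0,"jaw": 6},
    {"slide": [0,0,3],"roll": 0,"jaw": 6},
    {"slide": [0,0,2],"roll": 0,"jaw": 6},
    {"slide": [0,0,1],"roll": 0,"jaw": 6}
  ]
}}

```text
time: 40.25
tcp_pos: [0.4795, -0.0368, 0.1345]
ee_rot: [-3.14, 0.003, 0.002]
force: [-0.7, -0.2, 0.8]
width: 0.06
```

>>> {"name": "step_arm", "arguments": {
  "commands": [
    {"slide": [0,0,1],"roll": 0,"jaw": 6},
    {"slide": [0,0,1],"roll": 0,"jaw": 6},
    {"slide": [0,0,1],"roll": 0,"jaw": 6},
    {"slide": [0,0,1],"roll": 0,"jaw": 6},
    {"slide": [0,0,0.2],"roll": 0,"jaw": 6}
  ]
}}

```text
time: 40.75
tcp_pos: [0.4801, -0.0369, 0.0933]
ee_rot: [-3.141, 0.002, 0.002]
force: [1.0, -0.2, -0.3]
width: 0.0602
```

```bash
python3 snap.py wrist w29;python3 snap.py side sd29 270 130 450 265
```

```text
40.75 [ 0.4801 -0.0369  0.0933] [-3.141   0.0019  0.0018] F [ 1.0348 -0.2189 -0.318 ] w 0.060173062252727554
40.8 [ 0.4802 -0.037   0.0936] [-3.1411  0.0015  0.0018] F [ 0.0089  0.2024 -0.5077] w 0.06023118796916635
```

View pics/w29.png

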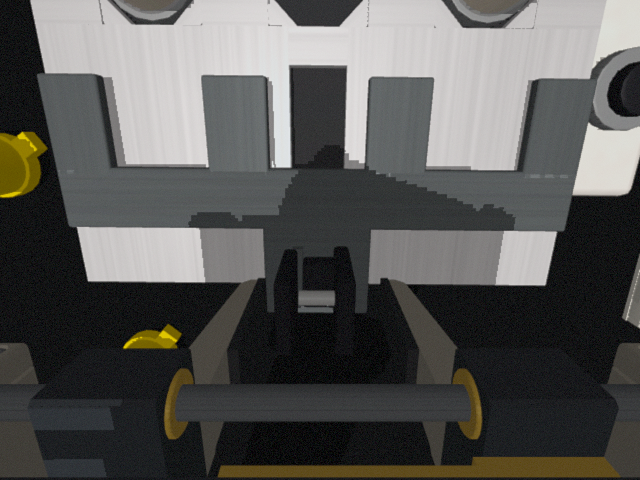

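View pics/sd29c.png

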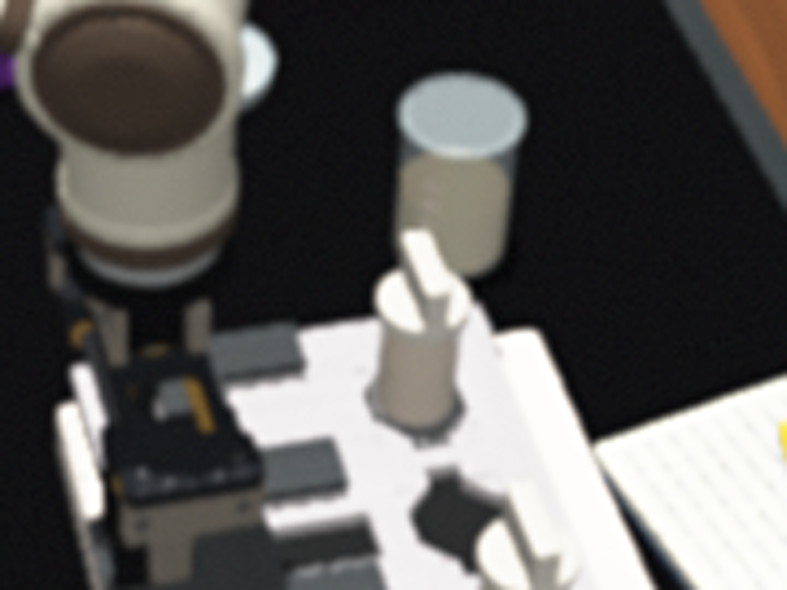

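>>> {"name": "step_arm", "arguments": {
  "commands": [
    {"slide": [0,0,0],"roll": 0,"jaw": 4.2},
    {"slide": [0,0,0],"roll": 0,"jaw": 3.5},
    {"slide": [0,0,0],"roll": 0,"jaw": 2.5},
    {"slide": [0,0,0],"roll": 0,"jaw": 2.0},
    {"slide": [0,0,0],"roll": 0,"jaw": 2.0}
  ],
  "newtons": 30
}}

```text
time: 41.35
tcp_pos: [0.4811, -0.0371, 0.095]
ee_rot: [-3.141, -0.001, 0.002]
force: [-0.2, 0.7, 1.4]
width: 0.0301
```

>>> {"name": "step_arm", "arguments": {
  "commands": [
    {"slide": [0.2,0,0],"roll": 0,"jaw": 2},
    {"slide": [0.3,0,0],"roll": 0,"jaw": 2},
    {"slide": [0.5,0,0],"roll": 0,"jaw": 2},
    {"slide": [0.5,0,0],"roll": 0,"jaw": 2},
    {"slide": [0.5,0,0],"roll": 0,"jaw": 2}
  ]
}}

```text
time: 41.85
tcp_pos: [0.5016, -0.0372, 0.0949]
ee_rot: [3.142, -0.0, 0.002]
force: [-2.1, 1.2, 5.4]
width: 0.0297
```

>>> {"name": "step_arm", "arguments": {
  "commands": [
    {"slide": [0.5,0,0],"roll": 0,"jaw": 2},
    {"slide": [0.5,0,0],"roll": 0,"jaw": 2},
    {"slide": [0.5,0,0],"roll": 0,"jaw": 2},
    {"slide": [0.5,0,0],"roll": 0,"jaw": 2},
    {"slide": [0.5,0,0],"roll": 0,"jaw": 2}
  ]
}}

```text
time: 42.35
tcp_pos: [0.5267, -0.0374, 0.0949]
ee_rot: [3.141, -0.001, 0.002]
force: [-3.0, 0.1, 4.5]
width: 0.0298
```

>>> {"name": "step_arm", "arguments": {
  "commands": [
    {"slide": [0.4,0,0],"roll": 0,"jaw": 2},
    {"slide": [0.4,0,0],"roll": 0,"jaw": 2},
    {"slide": [0.4,0,0],"roll": 0,"jaw": 2},
    {"slide": [0.3,0,0],"roll": 0,"jaw": 2},
    {"slide": [0.3,0,0],"roll": 0,"jaw": 2}
  ]
}}

```text
time: 42.85
tcp_pos: [0.5446, -0.0376, 0.0949]
ee_rot: [3.141, -0.001, 0.002]
force: [-3.6, -0.2, 4.4]
width: 0.0301
```

>>> {"name": "step_arm", "arguments": {
  "commands": [
    {"slide": [0.2,0,0],"roll": 0,"jaw": 2},
    {"slide": [0.2,0,0],"roll": 0,"jaw": 2},
    {"slide": [0.1,0,0],"roll": 0,"jaw": 2},
    {"slide": [0.1,0,0],"roll": 0,"jaw": 2},
    {"slide": [0.1,0,0],"roll": 0,"jaw": 2}
  ]
}}

```text
time: 43.35
tcp_pos: [0.5511, -0.0376, 0.0949]
ee_rot: [3.141, 0.0, 0.002]
force: [-5.4, -0.7, 9.1]
width: 0.0302
```

Near the home stop. I'll press a little further to be sure.

>>> {"name": "step_arm", "arguments": {
  "commands": [
    {"slide": [0.1,0,0],"roll": 0,"jaw": 2},
    {"slide": [0.1,0,0],"roll": 0,"jaw": 2},
    {"slide": [0.1,0,0],"roll": 0,"jaw": 2},
    {"slide": [0,0,0],"roll": 0,"jaw": 2},
    {"slide": [0,0,0],"roll": 0,"jaw": 2}
  ]
}}

```text
time: 43.85
tcp_pos: [0.551, -0.0376, 0.0949]
ee_rot: [3.141, 0.007, 0.002]
force: [-14.9, -0.7, 14.9]
width: 0.0301
```

```bash
python3 snap.py wrist w30
```

```text
43.85 [ 0.551  -0.0376  0.0949] [3.1407 0.0074 0.002 ] F [-14.8974  -0.7484  14.926 ] w 0.030093099790611786
```

View pics/w30.png

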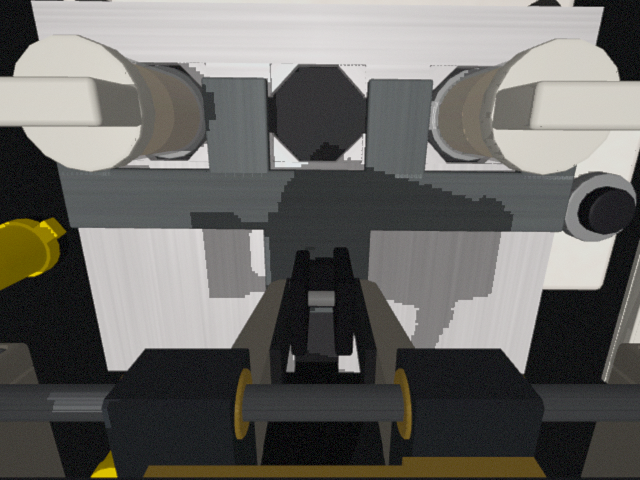

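>>> {"name": "step_arm", "arguments": {
  "commands": [
    {"slide": [0,0,0],"roll": 0,"jaw": 4},
    {"slide": [0,0,0],"roll": 0,"jaw": 6},
    {"slide": [0,0,0],"roll": 0,"jaw": 6},
    {"slide": [0,0,-2],"roll": 0,"jaw": 6},
    {"slide": [0,0,-3],"roll": 0,"jaw": 6}
  ]
}}

```text
time: 44.4
tcp_pos: [0.5524, -0.0371, 0.1426]
ee_rot: [-3.141, 0.004, 0.002]
force: [0.6, 0.4, 0.5]
width: 0.0595
```

>>> {"name": "step_arm", "arguments": {
  "commands": [
    {"slide": [0,0,-4],"roll": 0,"jaw": 6},
    {"slide": [0,0,-4],"roll": 0,"jaw": 6},
    {"slide": [0,0,-4],"roll": 0,"jaw": 6},
    {"slide": [-0.5,0,0],"roll": 0,"jaw": 6},
    {"slide": [0,0,0],"roll": 0,"jaw": 6}
  ]
}}

```text
time: 44.9
tcp_pos: [0.5493, -0.0377, 0.2651]
ee_rot: [3.14, -0.002, 0.002]
force: [-0.1, -0.1, -1.5]
width: 0.0601
```

```bash
python3 snap.py wrist w31
```

```text
44.9 [ 0.5493 -0.0377  0.2651] [ 3.1403 -0.002   0.0015] F [-0.0507 -0.1328 -1.5417] w 0.060147313084008974
```

View pics/w31.png

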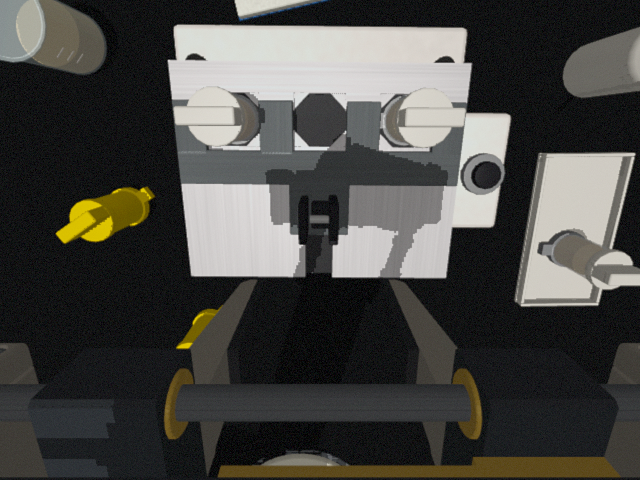

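```bash
python3 - <<'E'
from h import *
import pickle
np.set_printoptions(precision=4,suppress=True)
p=pickle.load(open("w31.pkl","rb"));a=cv2.imread("pics/w31.png");crop(a,280,170,360,230,"w31c.png",9.8);crop(a,440,100,520,240,"w31d.png",4.2)
print("button",ray(p,486,175,.084), "fork rear",ray(p,190,184,.095),ray(p,452,185,.095),"tips",ray(p,294,101,.095),ray(p,347,101,.095))
print("box",ray(p,511,114,.075),ray(p,494,227,.075))
E
```

```text
button [ 0.5887 -0.2133  0.084 ] fork rear [0.5799 0.1017 0.095 ] [ 0.5795 -0.1739  0.095 ] tips [ 0.6617 -0.0094  0.095 ] [ 0.6618 -0.0615  0.095 ]
box [ 0.651  -0.2349  0.075 ] [ 0.5284 -0.2349  0.075 ]
```

View pics/w31c.png

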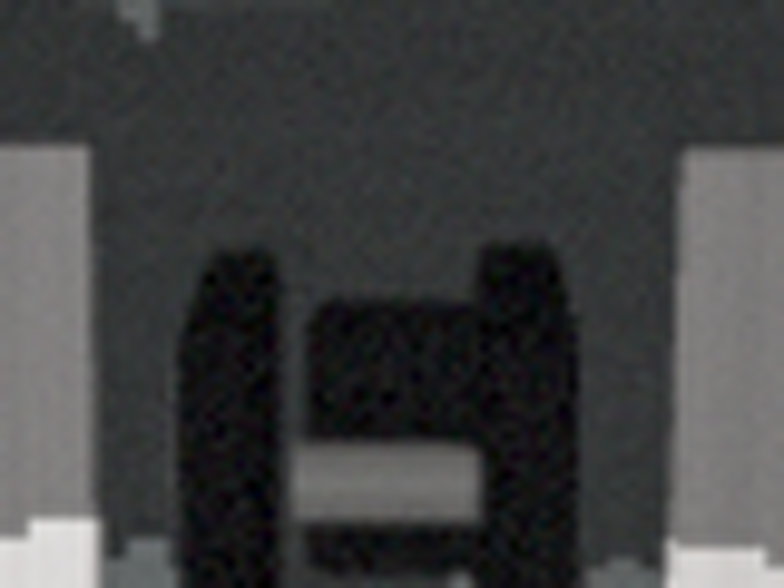

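View pics/w31d.png

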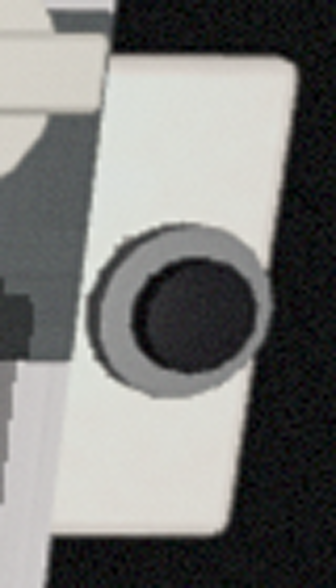

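>>> {"name": "step_arm", "arguments": {
  "commands": [
    {"slide": [-0.3,4,0],"roll": 0,"jaw": 8},
    {"slide": [-0.3,4,0],"roll": 0,"jaw": 9},
    {"slide": [-0.3,4,0],"roll": 0,"jaw": 9.1},
    {"slide": [-0.4,4,0],"roll": 0,"jaw": 9.1},
    {"slide": [0,1.7,0],"roll": -0.1,"jaw": 9.1}
  ]
}}

```text
time: 45.45
tcp_pos: [0.5345, -0.217, 0.2615]
ee_rot: [-3.14, 0.004, 0.101]
force: [-0.2, 0.6, 0.4]
width: 0.0907
```

>>> {"name": "step_arm", "arguments": {
  "commands": [
    {"slide": [0,0,0],"roll": -0.15,"jaw": 9.1},
    {"slide": [0,0,0],"roll": -0.15,"jaw": 9.1},
    {"slide": [0,0,0],"roll": -0.15,"jaw": 9.1},
    {"slide": [0,0,0],"roll": -0.15,"jaw": 9.1},
    {"slide": [0,0,0],"roll": -0.15,"jaw": 9.1}
  ]
}}

```text
time: 45.95
tcp_pos: [0.5353, -0.2138, 0.2617]
ee_rot: [-3.137, 0.001, 0.858]
force: [0.5, -0.1, -0.2]
width: 0.0911
```

>>> {"name": "step_arm", "arguments": {
  "commands": [
    {"slide": [0,0,0],"roll": -0.15,"jaw": 9.1},
    {"slide": [0,0,0],"roll": -0.15,"jaw": 9.1},
    {"slide": [0,0,0],"roll": -0.15,"jaw": 9.1},
    {"slide": [0,0,0],"roll": -0.15,"jaw": 9.1},
    {"slide": [0,0,0],"roll": -0.12,"jaw": 9.1}
  ]
}}

```text
time: 46.45
tcp_pos: [0.5353, -0.2138, 0.2617]
ee_rot: [-3.138, -0.002, 1.577]
force: [0.7, -0.3, -0.0]
width: 0.0907
```

>>> {"name": "step_arm", "arguments": {
  "commands": [
    {"slide": [0,0,2],"roll": 0,"jaw": 9.1},
    {"slide": [0,0,3],"roll": 0,"jaw": 9.1},
    {"slide": [0,0,3],"roll": 0,"jaw": 9.1},
    {"slide": [0,0,2],"roll": 0,"jaw": 9.1},
    {"slide": [0,0,0],"roll": 0,"jaw": 9.1}
  ]
}}

```text
time: 46.95
tcp_pos: [0.5328, -0.2121, 0.1585]
ee_rot: [-3.132, -0.006, 1.572]
force: [0.4, 0.3, -0.5]
width: 0.091
```

```bash
python3 snap.py wrist w32; python3 snap.py side sd32 270 190 480 350
```

```text
46.95 [ 0.5328 -0.2121  0.1585] [-3.1325 -0.0057  1.5716] F [ 0.3573  0.3132 -0.4735] w 0.09103178887257521
47.0 [ 0.5342 -0.213   0.1612] [-3.1361 -0.0034  1.5717] F [ 0.6785  0.0868 -0.0081] w 0.09091912418779902
```

View pics/w32.png

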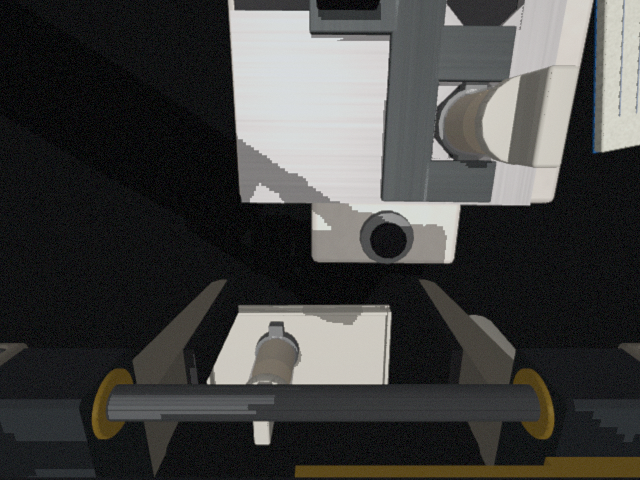

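View pics/sd32c.png

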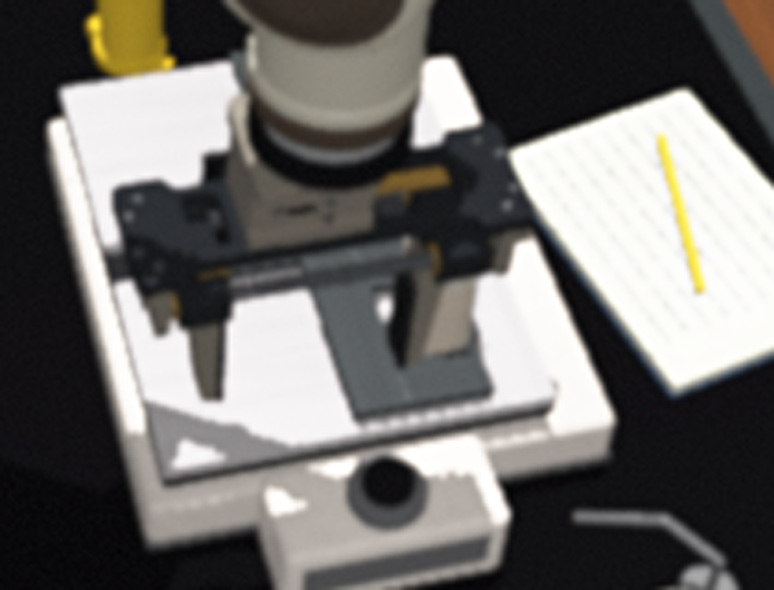

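```bash
python3 - <<'E'
from h import *
import pickle
np.set_printoptions(precision=4,suppress=True)
p=pickle.load(open("w32.pkl","rb"));s=env.sense()
print(s['tcp_pos'])
print("button",ray(p,388,238,.084))
for u in (421,440,226,205): print("tip",u,ray(p,u,281,.188))
print("shaker edge",ray(p,240,203,.082),ray(p,270,206,.06),ray(p,312,262,.07),ray(p,455,262,.07))
E
```

```text
[ 0.5355 -0.2138  0.1634]
button [ 0.5869 -0.212   0.084 ]
tip 421 [ 0.5863 -0.2044  0.188 ]
tip 440 [ 0.5963 -0.2043  0.188 ]
tip 226 [ 0.4832 -0.205   0.188 ]
tip 205 [ 0.4721 -0.205   0.188 ]
shaker edge [ 0.4673 -0.1839  0.082 ] [ 0.4878 -0.1908  0.06  ] [ 0.5242 -0.2385  0.07  ] [ 0.6492 -0.2378  0.07  ]
```

>>> {"name": "step_arm", "arguments": {
  "commands": [
    {"slide": [0,-0.5,1],"roll": 0,"jaw": 9.1},
    {"slide": [0,0,2.5],"roll": 0,"jaw": 9.1},
    {"slide": [0,0,2.5],"roll": 0,"jaw": 9.1},
    {"slide": [0,0,2],"roll": 0,"jaw": 9.1},
    {"slide": [0,0,1],"roll": 0,"jaw": 9.1}
  ]
}}

```text
time: 47.55
tcp_pos: [0.5303, -0.2138, 0.0731]
ee_rot: [-3.14, -0.001, 1.572]
force: [-0.5, 0.8, -0.0]
width: 0.0912
```

>>> {"name": "step_arm", "arguments": {
  "commands": [
    {"slide": [0,0,0.2],"roll": 0,"jaw": 9.1},
    {"slide": [0,0,0.2],"roll": 0,"jaw": 9.1},
    {"slide": [0,0,0],"roll": 0,"jaw": 9.1},
    {"slide": [0,0,0],"roll": 0,"jaw": 9.1},
    {"slide": [0,0,0],"roll": 0,"jaw": 9.1}
  ]
}}

```text
time: 48.05
tcp_pos: [0.5317, -0.2144, 0.0714]
ee_rot: [3.14, 0.001, 1.572]
force: [-0.5, -0.0, 0.5]
width: 0.0908
```

```bash
python3 snap.py wrist w33 300 180 500 320; python3 snap.py side sd33 270 190 480 350
```

```text
48.05 [ 0.5317 -0.2144  0.0714] [3.1404 0.0008 1.5718] F [-0.4728 -0.0492  0.4659] w 0.09078975985051954
48.1 [ 0.5315 -0.2143  0.0712] [3.1407 0.0006 1.5719] F [-0.2631  0.0628  0.3315] w 0.0909269685604415
```

View pics/w33c.png

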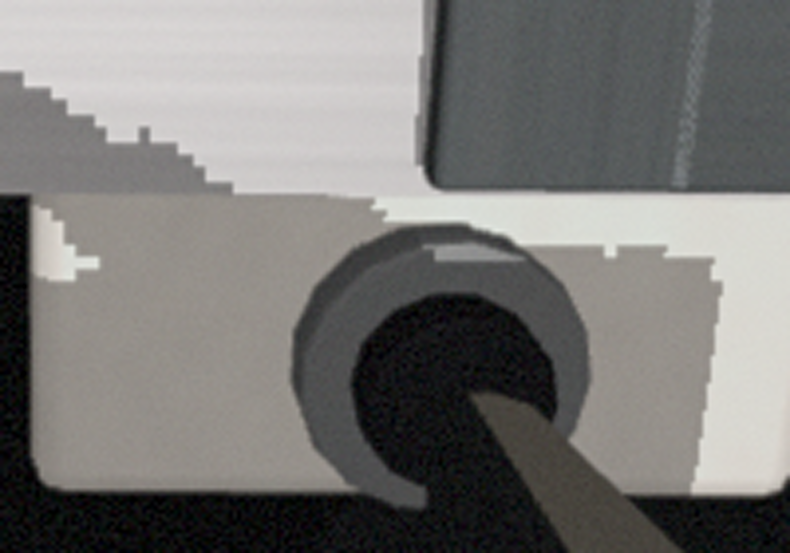

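View pics/sd33c.png

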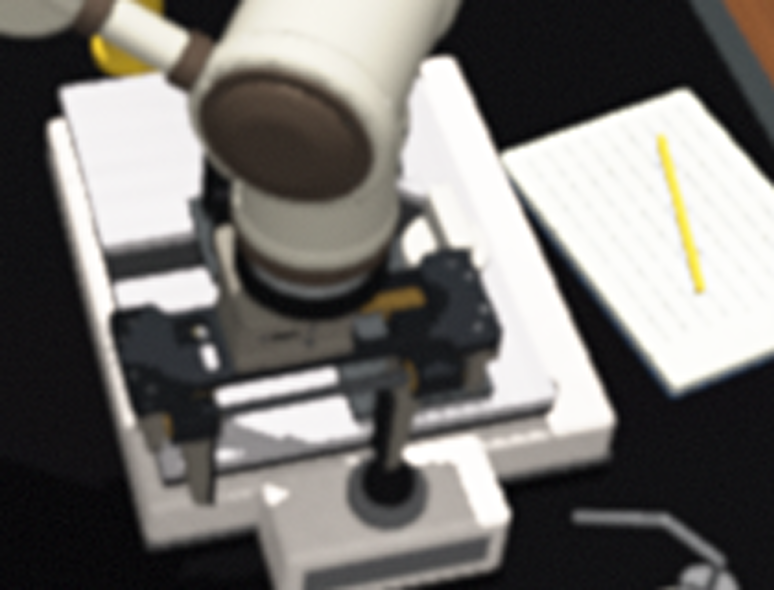

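>>> {"name": "step_arm", "arguments": {
  "commands": [
    {"slide": [0,0,0.3],"roll": 0,"jaw": 9.1},
    {"slide": [0,0,0.3],"roll": 0,"jaw": 9.1},
    {"slide": [0,0,0.2],"roll": 0,"jaw": 9.1},
    {"slide": [0,0,0.2],"roll": 0,"jaw": 9.1},
    {"slide": [0,0,0.2],"roll": 0,"jaw": 9.1}
  ]
}}

```text
time: 48.65
tcp_pos: [0.5311, -0.2141, 0.0583]
ee_rot: [-3.141, -0.0, 1.572]
force: [0.4, 0.1, -0.7]
width: 0.091
```

>>> {"name": "step_arm", "arguments": {
  "commands": [
    {"slide": [0,0,0.2],"roll": 0,"jaw": 9.1},
    {"slide": [0,0,0.1],"roll": 0,"jaw": 9.1},
    {"slide": [0,0,0.1],"roll": 0,"jaw": 9.1},
    {"slide": [0,0,0.1],"roll": 0,"jaw": 9.1},
    {"slide": [0,0,0],"roll": 0,"jaw": 9.1}
  ]
}}

```text
time: 49.15
tcp_pos: [0.5312, -0.2141, 0.0535]
ee_rot: [-3.142, -0.0, 1.572]
force: [0.1, 0.6, 0.4]
width: 0.0906
```

>>> {"name": "step_arm", "arguments": {
  "commands": [
    {"slide": [0,0,0.1],"roll": 0,"jaw": 9.1},
    {"slide": [0,0,0.1],"roll": 0,"jaw": 9.1},
    {"slide": [0,0,0.1],"roll": 0,"jaw": 9.1},
    {"slide": [0,0,0.1],"roll": 0,"jaw": 9.1},
    {"slide": [0,0,0],"roll": 0,"jaw": 9.1}
  ]
}}

```text
time: 49.65
tcp_pos: [0.5313, -0.2142, 0.0498]
ee_rot: [3.141, 0.0, 1.572]
force: [-0.9, 0.7, 3.4]
width: 0.0911
```

```bash
python3 snap.py wrist w34 300 180 500 320; python3 snap.py side sd34 330 270 430 345
```

```text
49.65 [ 0.5313 -0.2142  0.0498] [3.1414 0.0002 1.5718] F [-0.8717  0.6557  3.4467] w 0.09105947010288273
49.7 [ 0.5313 -0.2142  0.0498] [3.1413 0.0002 1.5718] F [-1.3563  0.939   2.5638] w 0.09105886057277847
```

View pics/w34c.png

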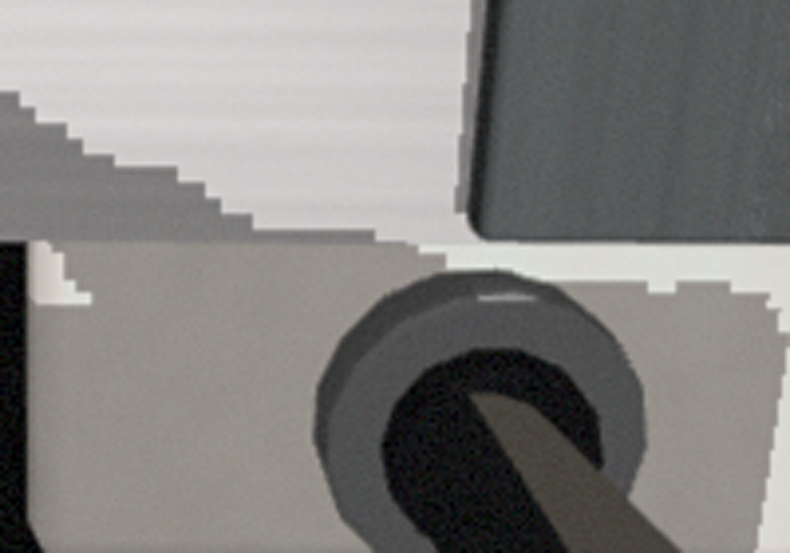

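View pics/sd34c.png

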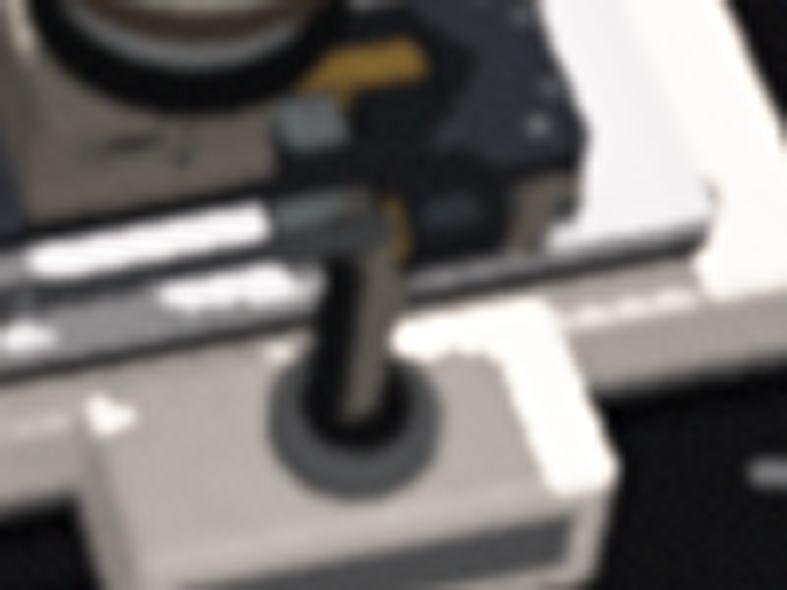

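>>> {"name": "step_arm", "arguments": {
  "commands": [
    {"slide": [0,0,0.1],"roll": 0,"jaw": 9.1},
    {"slide": [0,0,0.1],"roll": 0,"jaw": 9.1},
    {"slide": [0,0,0.1],"roll": 0,"jaw": 9.1},
    {"slide": [0,0,0.1],"roll": 0,"jaw": 9.1},
    {"slide": [0,0,0],"roll": 0,"jaw": 9.1}
  ]
}}

```text
time: 50.25
tcp_pos: [0.5314, -0.2143, 0.0472]
ee_rot: [3.141, 0.0, 1.572]
force: [-6.6, 3.2, 14.2]
width: 0.0912
```

>>> {"name": "step_arm", "arguments": {
  "commands": [
    {"slide": [0,0,0.1],"roll": 0,"jaw": 9.1},
    {"slide": [0,0,0.1],"roll": 0,"jaw": 9.1},
    {"slide": [0,0,0],"roll": 0,"jaw": 9.1},
    {"slide": [0,0,0],"roll": 0,"jaw": 9.1},
    {"slide": [0,0,0],"roll": 0,"jaw": 9.1}
  ]
}}

```text
time: 50.75
tcp_pos: [0.5315, -0.2144, 0.0469]
ee_rot: [3.142, 0.001, 1.573]
force: [-12.3, 5.5, 24.7]
width: 0.0908
```

>>> {"name": "step_arm", "arguments": {
  "commands": [
    {"slide": [0,0,-0.4],"roll": 0,"jaw": 9.1},
    {"slide": [0,0,-1],"roll": 0,"jaw": 9.1},
    {"slide": [0,0,-3],"roll": 0,"jaw": 9.1},
    {"slide": [0,0,-4],"roll": 0,"jaw": 9.1},
    {"slide": [0,0,-4],"roll": 0,"jaw": 9.1}
  ]
}}

```text
time: 51.25
tcp_pos: [0.5305, -0.2136, 0.168]
ee_rot: [-3.14, -0.001, 1.572]
force: [0.2, 0.3, -0.6]
width: 0.091
```

>>> {"name": "step_arm", "arguments": {
  "commands": [
    {"slide": [0,0,-4],"roll": 0,"jaw": 9.1},
    {"slide": [0,-2,-4],"roll": 0,"jaw": 9.1},
    {"slide": [0,-3,-2],"roll": 0,"jaw": 9.1},
    {"slide": [0,0,0],"roll": 0,"jaw": 9.1},
    {"slide": [0,0,0],"roll": 0,"jaw": 9.1}
  ]
}}

```text
time: 51.75
tcp_pos: [0.4812, -0.2142, 0.2675]
ee_rot: [3.141, 0.0, 1.571]
force: [0.5, 0.5, 0.2]
width: 0.091
```

```bash
python3 snap.py wrist w35; python3 snap.py side sd35; python3 snap.py scene sc35 120 150 500 370
```

```text
51.75 [ 0.4812 -0.2142  0.2675] [3.1409 0.0001 1.5711] F [0.4668 0.4788 0.2111] w 0.09098620123103456
51.8 [ 0.4811 -0.2138  0.2663] [-3.1405 -0.0012  1.5716] F [ 0.4877 -0.133  -0.0909] w 0.0907820417189364
51.85 [ 0.481  -0.2137  0.2658] [-3.1395 -0.0019  1.5718] F [-0.0844 -0.9778 -0.4421] w 0.0909446283545186
```

View pics/w35.png

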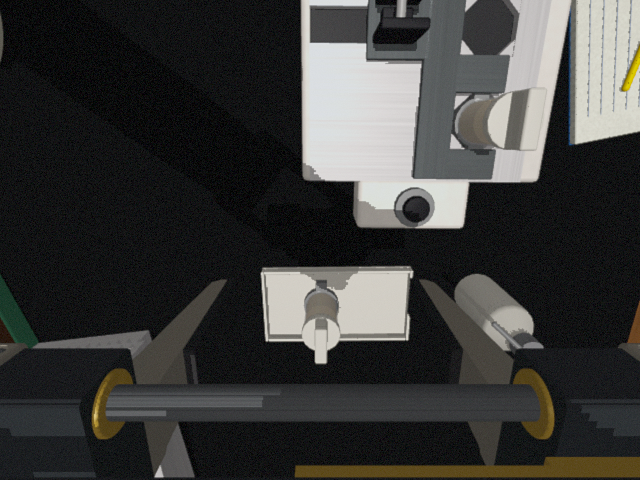

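View pics/sd35.png

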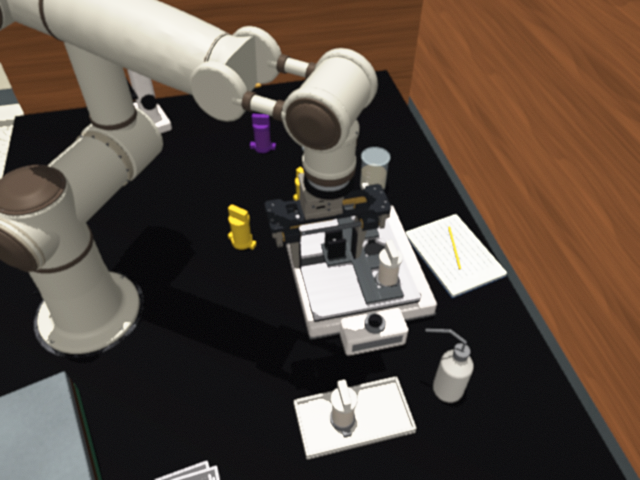

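View pics/sc35c.png

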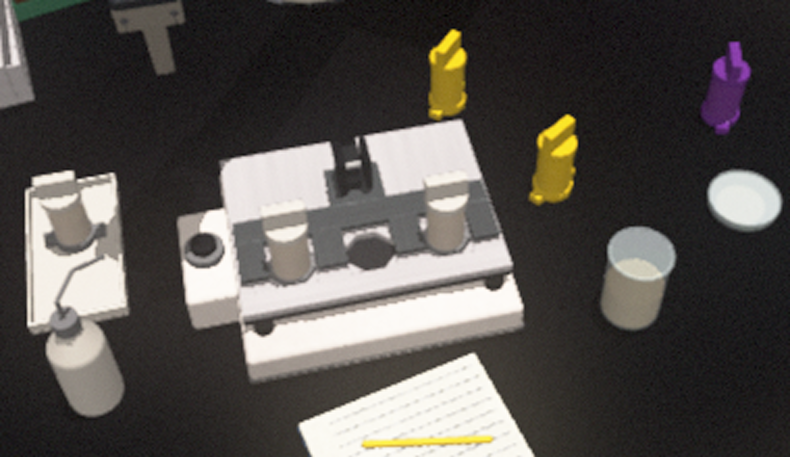

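```bash
python3 - <<'E'
from station import env
print(env.finish_job())
E
```

```text
the job is handed in; nothing more can be done
None
```

The shaker is changed over and the job is handed in at about 52 s on the robot's clock; no verdict was reported.

**What I did:**
- I squeezed the lock and drew the fork open 70 mm to its stop.
- I stood the one finished jar, from seat 2, upright in the white tray.
- I put the two white fresh jars in seats 1 and 3, ears down in the notches. One had been knocked a few centimetres, so I measured it again before gripping.
- I squeezed the lock again, slid the fork 70 mm back to its home stop and let go.
- I then pressed the start button to its stop.

**What the last checks showed:**
- **Fork and lock:** The fork's rear edge and prong tips are back where they were at the start, within about 1 mm. The lock tab has sprung out.
- **Jars:** Both seated jars bottomed out at seat-floor height with their ears centred in the notches. The finished jar stands upright in the tray.
- **Start button:** It moved about 6 mm, and the force then climbed to 25 N against the stop. It came back up after I let go.
- **Everything else:** The beaker, dish, wash bottle and the yellow and purple look-alikes look undisturbed. The robot is touching nothing.

**What disagreed:**
- **Fingertips:** They appear to sit about 27 mm higher than the reported tool point. My first close on the finished jar therefore missed above its wing grip, with no contact, and the first squeeze on the fork handle held only the tops of the plates. I worked with that offset from then on.
- **Fixed cameras:** The scene and side cameras disagreed by up to about 13 mm, so I took the positions for grasps and seats from the wrist camera.

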